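# Clear the filter-holder press and load its next nest

### The job

Collect all the finished filter holders from the press's catch tray into the grey tote. Only when all are in the tote, turn the press dial anticlockwise by its black handle by one station, until it clicks in with the empty nest at the front, and stack a new set squarely in that nest: the thick base first, then the spacer ring, then the top disc. Leave the other things on the bench where they are.

Things in the scene. Friction and masses are not known exactly. Their poses are not given: they have to be found in the camera images.
- holder1: finished filter holder: a plain white cylinder, 46 mm in diameter and 36 mm tall, 50 g, with two thin grey seams round it and a small black dot on its top; origin at the centre of its underside, z up its axis. Up to five stand upright in the catch tray; absent ones read None
- holder2: finished filter holder: a plain white cylinder, 46 mm in diameter and 36 mm tall, 50 g, with two thin grey seams round it and a small black dot on its top; origin at the centre of its underside, z up its axis. Up to five stand upright in the catch tray; absent ones read None
- holder3: finished filter holder: a plain white cylinder, 46 mm in diameter and 36 mm tall, 50 g, with two thin grey seams round it and a small black dot on its top; origin at the centre of its underside, z up its axis. Up to five stand upright in the catch tray; absent ones read None
- holder4: finished filter holder: a plain white cylinder, 46 mm in diameter and 36 mm tall, 50 g, with two thin grey seams round it and a small black dot on its top; origin at the centre of its underside, z up its axis. Up to five stand upright in the catch tray; absent ones read None
- holder5: finished filter holder: a plain white cylinder, 46 mm in diameter and 36 mm tall, 50 g, with two thin grey seams round it and a small black dot on its top; origin at the centre of its underside, z up its axis. Up to five stand upright in the catch tray; absent ones read None
- base: loose white base puck, solid, 46 mm in diameter, 18 mm thick (the thickest of the three parts), 30 g, lying flat on the bench in front of the press; origin at the centre of its underside, z along its axis. Both faces are alike, either may be up
- spacer: loose white spacer ring, 46 mm outside and 28 mm hole, 10 mm thick, 18 g, lying flat on the bench in front of the press; origin at the centre of its underside, z along its axis. Both faces are alike
- disc: loose white top disc, solid without a hole, 46 mm in diameter, 10 mm thick, 20 g, lying flat on the bench in front of the press; origin at the centre of its underside, z along its axis. Both faces are alike
- tray: catch tray of the press: a low aluminium pan fixed to the bench on the left or right of the press, 200 mm along its x, 180 mm along its y, walls 14 mm high and 3 mm thick with a flat lip along the two y edges; its floor is 3 mm thick; origin at the centre of its underside on the bench
- tote: grey plastic tote fixed to the bench on the other side of the press, 240 mm along its x and 200 mm along its y outside, 60 mm deep, open above, walls and floor 4 mm thick; origin at the centre of its underside on the bench
- press: hand press fixed to the bench: white round base 240 mm across, 40 mm high, with a rotary dial on it, and a column with ram (135 mm high) at its rear (+x of its frame), over the rear nest. Origin at the centre of the base's underside, on the dial's axis. Its front (-x of its frame, towards the robot) is the load position
- dial (a joint): angle of the press dial, rad, growing anticlockwise seen from above; starts near 0. An aluminium disc 220 mm across, top face 60 mm above the bench, axis at the press origin. Spring detents at 0, 1.571 and 3.142 (stops just beyond 0 and 3.142): let go, it pulls itself into the nearest one, so past halfway it goes on to the next. Takes about 3 to 5 N at the handle
- handle (a point): on the dial's black upright handle post (14 mm in diameter, 55 mm tall above the dial face, 95 mm from the dial's axis): the point on its axis 35 mm above the dial face. With the dial at 0 it stands at 135 degrees in the press frame (front left); at dial 1.571 at 225 degrees (front right)
- nest (a point): floor centre of the one empty nest, level with the dial face, 70 mm from its axis, turning with it: left at dial 0, front at 1.571. Four round-topped pins (6 mm thick, 34 mm tall) leave a 50 mm round space; the wide gaps for the fingers face the dial's axis and away from it. The other nests hold white stacks fixed to the dial. Seated undersides above this point: base 0, spacer 18, disc 28 mm
- beaker: bystander: glass beaker, 60 mm across, 70 mm tall; origin under its centre
- bottle: bystander: white bottle with blue cap, 60 mm across, 130 mm tall; origin under its centre
- marker: bystander: light grey marker pen lying on the bench, 120 mm long along its y, 12 mm thick; origin under its middle
- tip_box: bystander: red box of pipette tips, 120 x 70 x 48 mm; origin under its centre
- tube_rack: bystander: purple tube rack, 130 x 65 x 48 mm; origin under its centre
- vial: bystander: small amber glass vial, 34 mm across, 40 mm tall; origin under its centre
Not all that is in view belongs to the job. What is shaped like the spacer but purple or turquoise is not meant.

How it is judged (in metres and radians):
On the way, in this order (a step that is already met when the one before it is completed fails the run):
1. all finished holders are in the tote (x of holder1 in the frame of tote between -0.116 and 0.116 m and y of holder1 in the frame of tote between -0.096 and 0.096 m and z of holder1 in the frame of tote between -0.01 and 0.05 m and x of holder2 in the frame of tote between -0.116 and 0.116 m and y of holder2 in the frame of tote between -0.096 and 0.096 m and z of holder2 in the frame of tote between -0.01 and 0.05 m and x of holder3 in the frame of tote between -0.116 and 0.116 m and y of holder3 in the frame of tote between -0.096 and 0.096 m and z of holder3 in the frame of tote between -0.01 and 0.05 m and x of holder4 in the frame of tote between -0.116 and 0.116 m and y of holder4 in the frame of tote between -0.096 and 0.096 m and z of holder4 in the frame of tote between -0.01 and 0.05 m and x of holder5 in the frame of tote between -0.116 and 0.116 m and y of holder5 in the frame of tote between -0.096 and 0.096 m and z of holder5 in the frame of tote between -0.01 and 0.05 m), for 0.2 s.
2. the dial is turned on by one station (value of joint dial between 1.5008 and 1.6408 rad), for 0.3 s.
3. the base lies flat in the nest (horizontal distance between base and nest below 0.006 m and angle between the z axis of base and the z axis of nest, either way round below 0.1 rad and (z of base in the frame of nest between -0.003 and 0.003 m or z of base in the frame of nest between 0.015 and 0.021 m)), for 0.2 s.
4. the spacer lies squarely on the base (all of step 3 and horizontal distance between spacer and nest below 0.006 m and angle between the z axis of spacer and the z axis of nest, either way round below 0.1 rad and (z of spacer in the frame of nest between 0.015 and 0.021 m or z of spacer in the frame of nest between 0.025 and 0.031 m)), for 0.2 s.
5. the top disc lies squarely on the spacer (all of step 4 and horizontal distance between disc and nest below 0.006 m and angle between the z axis of disc and the z axis of nest, either way round below 0.1 rad and (z of disc in the frame of nest between 0.025 and 0.031 m or z of disc in the frame of nest between 0.035 and 0.041 m)), for 0.2 s.
At the end, for the whole second after the job is handed in: All finished holders lie inside the tote, below its rim; the dial is in its next detent (1.571 within 0.07 rad); base, spacer and disc lie on one another in the nest, each within 6 mm of its centre, flat within 0.1 rad and at its seated height within 3 mm; all at rest (all of step 1 and all of step 2 and all of step 5 and linear speed of each of holder1, holder2, holder3, holder4, holder5, base, spacer, disc below 0.02 m/s and velocity of joint dial between -0.05 and 0.05 rad/s); the robot touches nothing.
It fails at once if a bystander is moved more than 30 mm (distance of any of beaker, bottle, marker, tip_box, tube_rack, vial from where it was at the start of the episode above 0.03 m).
Of holder1, holder2, holder3, holder4, holder5 only 3 to 5 are there at a start; the rules pass over those that are not, and their reading is None.
At some moment in a run one of holder1, holder2, holder3, holder4, holder5 may be knocked a few centimetres aside while the robot is not near it.
Once in a run the grip may slacken for a moment while it holds something.
It also fails if it takes over 210 s, if anything falls off the work surface, if the arm or the gripper's body presses on something with over 40 N, if the wrist force passes 120 N, or if a joint passes its speed limit or range.

### The arm

A 6-joint arm with a two-finger parallel gripper is mounted at the origin on the work surface. World frame = base frame: x ahead of the robot, y to its left, z up, the work surface at z = 0. Lengths are in m, angles in degrees, forces in N, time in s.
With the tool pointing down it reaches from about 0.25 to 0.775 m from the base axis. Payload 4 kg.
Tool frame: the origin (TCP) lies midway between the tips of the shut fingers; the grasp point (between the pads) lies 19 mm behind it; z points along the fingers, y is the line along which they close (so a half turn about z gives the same grasp; the last joint's range is limited). The gripper opens to 85 mm and grips with 20 to 120 N. Pads are 22 mm wide; open, the fingers measure 114 mm over their backs; the gripper's body (76 mm by 85 mm) begins 54 mm behind the grasp point. The pads swing forward as they close: fully open they stand 13 mm farther back than shut.
Start: joints at [-70.594, 4.996, 78.535, -0, 96.463, -5.907], TCP at [0.235, -0.497, 0.197] pointing down, gripper open.
Joint ranges: [-177.83, 177.83], [-43.37, 116.18], [15.69, 146.23], [-61.86, 241.86], [9.47, 152.12], [-147.06, 147.06]. Speed limits (degrees/s): [159.86, 159.86, 180, 180, 180, 180].

### API

Orientations are given as [roll, pitch, yaw] about the fixed x, y, z axes, in that order (R = Rz(yaw) Ry(pitch) Rx(roll)).
In Python, from rig import ctrl gives the robot as it stands. The module is installed in compiled form; this text tells all that it offers.
- The arm moves only by the shell command python3 -m handwheel 'ROWS' [OPENING] [FORCE]. ROWS is JSON, a list of rows, each a list of 6 numbers: the shift along the tool's x, y, z each as a share of 0.2 m, from -1 to 1, then the turn, a rotation vector about the tool's x, y, z each as a share of 120 degrees, from -1 to 1. A call has 1 to 12 rows; each row is the pose to reach, as a shift and turn from the pose commanded when the call began, along the tool's axes at that moment; what a row does not reach only later rows make up. A row lasts 1/8 s, in which the tool goes at most 62.5 mm and 10.7 degrees, less where a joint would pass 70% of its speed; a pose out of reach is approached as far as the arm can. A call with a number of a shift or a turn outside -1 to 1 is refused whole. A call with a gripper value outside its range is refused whole. OPENING is the opening, from 0 (shut) to 1 (fully open), set as the call begins (- or left out, the last holds). The fingers move at their own pace and stop on an object; FORCE is the grip in N (left out, the last holds). Time passes only in rows, so rows that repeat a pose let the fingers close. It gives the time, the measured TCP pose, the force, the opening and the grip force at its end, in the units of the state.
- ctrl.observe(): the state, without advancing time (a new reading comes with each control period).
- ctrl.grab_frame(name): name is "side" or "top"; returns a dict with "frame" (400x640x3 uint8, red, green, blue), "range_z" (400x640 float32, m along the optical axis (not along the pixel's ray), 0 where there is no reading), "mtx" (3x3 intrinsics, pixels), "origin" and "attitude" of the camera in the world. Camera axes: x right, y up, looking along -z (the intrinsics and any distortion apply to the point x, -y, -z); pixel columns grow to the right and rows downward; lengths in m; the calibration is good to about 2 mm. A picture is of the moment at which its call begins.
- ctrl.job_done(): hands the job in; it is judged then, once.
The state is a dict: "time_s": time; "joint_positions": joint angles; "joint_velocities": joint speeds; "effort": joint torques, N m; "tcp_pos": TCP position; "eef_rot": TCP orientation; "contact_force": force on the tool from outside, world axes, zero at the start; "moment": the same for the moment, N m; "gripper_width": finger opening in m; "finger_force": force on a finger pad.
Only numpy, scipy, OpenCV 4.12 (cv2) and the standard library are available. Lean on these libraries where they do the work, as an engineer would, in place of code of your own. Each camera call takes 0.05 s, during which the arm holds its last target. There are 200 camera calls.

## Working session

There is one attempt and no reset: what is moved stays moved. The work goes in short steps, Python scripts to look and compute and a shell command to move; the robot and the scene stay as the last step left them, time stands still between calls to the robot, and variables do not carry over. Pictures are saved under pics/ and viewed, at most 14 in all, crops included, and the job is handed in when it is done.

```bash
mkdir -p pics
python3 - <<'E'
from rig import ctrl
import cv2,numpy as np
for n in("top","side"):
    f=ctrl.grab_frame(n);cv2.imwrite(f"pics/{n}0.png",f["frame"][:,:,::-1]);print(n,f["mtx"],f["origin"],f["attitude"],[k for k in f])
print(ctrl.observe())
E
```

```text
top [[511.35220669   0.         328.2474698 ]
 [  0.         511.35220669 213.97879214]
 [  0.           0.           1.        ]] [0.3435751  0.01268097 1.21039571] [ 7.85947894e+00  8.25046041e-02 -8.83450556e+01] ['frame', 'range_z', 'mtx', 'origin', 'attitude']
side [[415.51212786   0.         317.70431329]
 [  0.         415.51212786 197.77062744]
 [  0.           0.           1.        ]] [0.10827899 0.55420683 0.74984468] [ 4.50089233e+01  1.21112311e-01 -1.43833977e+02] ['frame', 'range_z', 'mtx', 'origin', 'attitude']
{'time_s': 0.1, 'joint_positions': array([-7.05955809e+01,  5.03661244e+00,  7.86180759e+01, -2.36502363e-03,
        9.64642336e+01, -5.90986901e+00]), 'joint_velocities': array([ 0.01984302, -0.04157147, -0.2366849 ,  0.00923419, -0.01424049,
        0.01700101]), 'effort': array([ 1.85142555e-03, -3.53012180e+01, -3.14220250e+01, -2.09122018e-04,
        7.91277591e-03, -1.81262834e-06]), 'tcp_pos': array([ 0.23495063, -0.49669666,  0.19612206]), 'eef_rot': array([-1.79881468e+02, -9.90661032e-03,  2.53140141e+01]), 'contact_force': array([-0.36139423, -0.39752311, -0.25192286]), 'moment': array([ 0.02042575, -0.03247302,  0.015688  ]), 'finger_force': 0.0, 'gripper_width': 0.08553561373163196}
```

View pics/top0.png

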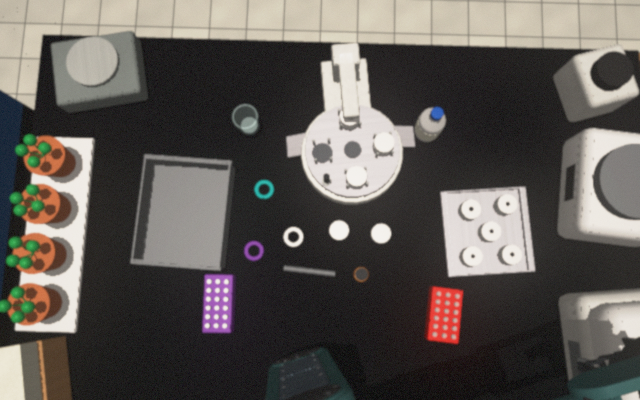

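View pics/side0.png

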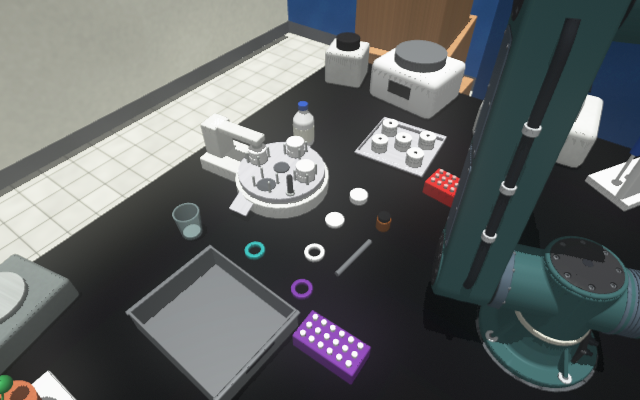

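The top view shows the tote at (183,212) and five holders in the tray, at (470,209), (507,204), (491,231), (473,256) and (512,254). The spacer ring is at (293,237), two solid pucks are at (339,230) and (381,233), the handle is at (326,178) and the empty nest at (322,152). The side view agrees with this. Next I'll measure positions.

```bash
cat > h.py <<'E'
from rig import ctrl
import cv2,numpy as np
from scipy.spatial.transform import Rotation as R
def cam(n):
    f=ctrl.grab_frame(n);f["R"]=R.from_euler("xyz",f["attitude"],degrees=True).as_matrix();return f
def rays(f,uv):
    uv=np.atleast_2d(uv).astype(float);K=f["mtx"]
    c=np.c_[(uv[:,0]-K[0,2])/K[0,0],-(uv[:,1]-K[1,2])/K[1,1],-np.ones(len(uv))]
    return c@f["R"].T
def plane(f,uv,z):
    d=rays(f,uv);o=np.array(f["origin"]);return o+d*((z-o[2])/d[:,2])[:,None]
def pts(f):
    v,u=np.mgrid[0:400,0:640];d=rays(f,np.c_[u.ravel(),v.ravel()])
    return (np.array(f["origin"])+d*f["range_z"].reshape(-1,1)).reshape(400,640,3)
def blobs(m,lo,hi):
    n,l,s,c=cv2.connectedComponentsWithStats(m.astype(np.uint8))
    return [(c[i],s[i],l==i) for i in range(1,n) if lo<s[i,4]<hi]
def go(target,yaw=None):
    """tool-axis shift (shares) and yaw turn share from the measured pose"""
    s=ctrl.observe();M=R.from_euler("xyz",s["eef_rot"],degrees=True).as_matrix()
    r=M.T@(np.array(target)-s["tcp_pos"])/0.2
    print("shift",r.round(3),"yaw",s["eef_rot"][2].round(2),"" if yaw is None else "turnz %.3f"%(-(yaw-s["eef_rot"][2])/120))
E
python3 - <<'E'
from h import *
f=cam("top");P=pts(f);g=f["frame"].astype(int);
hsv=cv2.cvtColor(f["frame"],cv2.COLOR_RGB2HSV)
w=(hsv[:,:,1]<50)&(hsv[:,:,2]>170)
print("white")
for c,s,m in blobs(w,80,9000):
    if c[0]<110 or c[0]>545: continue
    z=P[m][:,2]; zz=np.percentile(z,[10,50,90])
    print(c.round(1),s[2:],zz.round(4),plane(f,c,zz[1])[0].round(4))
def poly(name,reg,zlo,zhi):
    m=np.zeros((400,640),bool);m[reg[1]:reg[3],reg[0]:reg[2]]=1
    m&=(P[:,:,2]>zlo)&(P[:,:,2]<zhi)
    q=P[m][:,:2].astype(np.float32);print(name,m.sum(),cv2.minAreaRect(q),q.mean(0))
poly("tote",(120,140,245,280),.05,.07)
poly("tray",(430,180,545,285),.009,.02)
poly("dial",(290,90,415,215),.055,.065)
poly("handle",(315,165,337,192),.09,.125)
m=np.zeros((400,640),bool);m[90:215,290:415]=1;m&=(abs(P[:,:,2]-.06)<.006)
q=P[m][:,:2];print("dial circle",cv2.minEnclosingCircle(q.astype(np.float32)))
# arm of the press (column)
poly("column",(310,40,385,130),.10,.20)
k=w[:,:];print(P[150,322],P[150,352],P[178,326])
E
```

```text
white
[430.2 122. ] [ 23  22 256] [0.0832 0.0912 0.0991] [ 0.7149 -0.206   0.0912]
[486.4 231.8] [  94   90 6552] [-0.0001  0.0045  0.0384] [ 0.4782 -0.3563  0.0045]
[338.6 229.8] [ 20  20 301] [0.0054 0.0092 0.0121] [ 0.4722 -0.0063  0.0092]
[380.6 233. ] [ 20  19 307] [0.0143 0.0174 0.0204] [ 0.4667 -0.1047  0.0174]
[293.  236.5] [ 19  20 201] [0.0028 0.0089 0.0122] [0.4534 0.1007 0.0089]
tote 1513 ((0.4894254207611084, 0.3481685221195221), (0.214690700173378, 0.2765846252441406), 87.3845443725586) [0.50094515 0.35731587]
tray 1375 ((0.4674815535545349, -0.3568791151046753), (0.2281818389892578, 0.20368091762065887), 5.222311496734619) [ 0.4806348  -0.35542095]
dial 5211 ((0.6535766124725342, -0.032051727175712585), (0.2158927321434021, 0.21849194169044495), 3.6061980724334717) [ 0.65163225 -0.02770613]
handle 43 ((0.5795446038246155, 0.024940118193626404), (0.012757276184856892, 0.011127627454698086), 0.28269556164741516) [0.5783551  0.02501576]
dial circle ((0.6555340886116028, -0.03203141316771507), 0.11020807176828384)
column 1544 ((0.7929010987281799, -0.016683310270309448), (0.17537152767181396, 0.059850048273801804), 6.674123287200928) [ 0.80025357 -0.01495347]
[0.6509557  0.03765849 0.06032856] [ 0.65332371 -0.03167529  0.05886694] [0.57341927 0.02579841 0.11687634]
```

```bash
python3 -c "
import cv2
a=cv2.imread('pics/top0.png')[85:215,280:420];cv2.imwrite('pics/c1.png',cv2.resize(a,None,fx=4.5,fy=4.5,interpolation=cv2.INTER_CUBIC))"
```

```text
(no output)
```

View pics/c1.png

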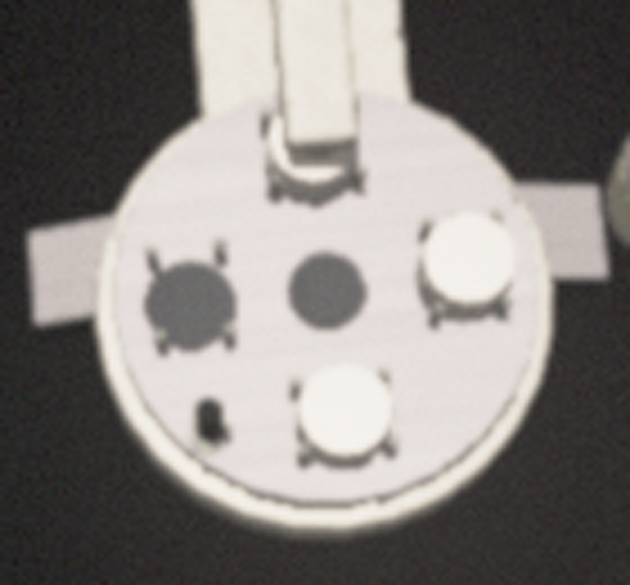

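The crop shows the empty nest at the dial's left, crop (190,305), and the handle at (212,420). The other three nests hold stacks. The press yaw is about 6.5°. Now I'll locate the holders.

Run:
```python
from h import *
f=cam("top");P=pts(f)
m=np.zeros((400,640),bool);m[180:285,430:545]=1
for c,s,b in blobs(m&(abs(P[:,:,2]-.039)<.009),60,900):
    z=np.median(P[b][:,2]);(u,r)=cv2.minEnclosingCircle(np.argwhere(b)[:,::-1].astype(np.float32))
    print(c.round(1),s[2:],z.round(4),plane(f,c,.039)[0].round(4),plane(f,u,.039)[0].round(4))
dark=(f["frame"].max(2)<110)
for c,s,b in blobs(dark&m,2,60): print("dot",c.round(1),s[4],plane(f,c,.039)[0].round(4))
# corners by eye
print(plane(f,[[441,192],[525,187],[534,271],[449,276]],.014).round(3))
print("tote",plane(f,[[145,155],[233,160],[222,269],[132,263]],.06).round(3))
go([.44,-.36,.2],90)
```

```text
[506.9 203.3] [ 21  20 321] 0.0378 [ 0.5421 -0.3942  0.039 ] [ 0.5415 -0.3938  0.039 ]
[470.7 208.5] [ 20  20 316] 0.038 [ 0.5273 -0.3101  0.039 ] [ 0.5274 -0.3098  0.039 ]
[490.8 230.6] [ 21  20 318] 0.0379 [ 0.4774 -0.3559  0.039 ] [ 0.4783 -0.3562  0.039 ]
[511.3 253.7] [ 21  20 326] 0.0379 [ 0.4256 -0.402   0.039 ] [ 0.4254 -0.4018  0.039 ]
[472.2 255.4] [ 21  20 327] 0.0378 [ 0.4192 -0.3127  0.039 ] [ 0.4195 -0.3127  0.039 ]
dot [507.5 203.5] 4 [ 0.5416 -0.3956  0.039 ]
dot [495.4 206.7] 7 [ 0.5332 -0.3675  0.039 ]
dot [470.5 208.5] 4 [ 0.5274 -0.3098  0.039 ]
dot [511.8 254. ] 4 [ 0.4249 -0.4031  0.039 ]
dot [500.5 258.5] 6 [ 0.4138 -0.3772  0.039 ]
[[ 0.569 -0.247  0.014]
 [ 0.587 -0.447  0.014]
 [ 0.389 -0.463  0.014]
 [ 0.371 -0.265  0.014]]
tote [[0.628 0.446 0.06 ]
 [0.622 0.242 0.06 ]
 [0.371 0.253 0.06 ]
 [0.379 0.456 0.06 ]]
shift [ 1.219 -0.18  -0.017] yaw 25.31 turnz -0.539
```

```bash
cat > tray.py <<'E'
from h import *
def holders():
    f=cam("top");P=pts(f);m=np.zeros((400,640),bool);m[150:330,400:545]=1
    hsv=cv2.cvtColor(f["frame"],cv2.COLOR_RGB2HSV);m&=hsv[:,:,1]<60
    o=[]
    for c,s,b in blobs(m&(abs(P[:,:,2]-.039)<.009),60,900):
        u,r=cv2.minEnclosingCircle(np.argwhere(b)[:,::-1].astype(np.float32))
        q=plane(f,c,.039)[0]
        if q[0]<.62: o.append(q);print(q.round(4),s[2:])
    return o
E
R='[0.9,-0.13,0,0,0,-0.54]'; true
python3 -m handwheel '[[0.3,-0.04,0,0,0,-0.08],[0.6,-0.08,0,0,0,-0.16],[0.9,-0.13,0,0,0,-0.24],[0.9,-0.13,0,0,0,-0.32],[0.9,-0.13,0,0,0,-0.4],[0.9,-0.13,0,0,0,-0.48],[0.9,-0.13,0,0,0,-0.54],[0.9,-0.13,0,0,0,-0.54],[0.9,-0.13,0,0,0,-0.54]]' 0.71 60
python3 -c "
from tray import *
o=holders();go([*o[1][:2],.1],90);print(ctrl.observe())"
```

```text
time_s: 1.32
tcp_pos: [0.3867, -0.3967, 0.1971]
eef_rot: [-180.0, -0.0, 90.0]
contact_force: [0.1, 0.5, 0.2]
gripper_width: 0.0604
finger_force: 0.0
[ 0.542  -0.3943  0.039 ] [ 21  20 318]
[ 0.5275 -0.3102  0.039 ] [ 20  20 312]
[ 0.4776 -0.3557  0.039 ] [ 22  20 323]
[ 0.4256 -0.4019  0.039 ] [ 21  20 326]
[ 0.4189 -0.3125  0.039 ] [ 21  20 328]
shift [0.432 0.704 0.485] yaw 90.03 turnz 0.000
{'time_s': 1.375, 'joint_positions': array([-5.15949090e+01,  5.51871597e+00,  7.79859976e+01, -6.54733247e-04,
        9.65059574e+01, -5.16250461e+01]), 'joint_velocities': array([ 0.01743352, -0.11798646,  0.00082488, -0.12702488,  0.07008062,
       -0.3264809 ]), 'effort': array([ 1.30120045e-02, -3.55536890e+01, -3.13303542e+01,  4.42653245e-04,
        1.72916949e-03,  9.45616106e-03]), 'tcp_pos': array([ 0.38670184, -0.39670239,  0.19710331]), 'eef_rot': array([-1.79992865e+02, -7.96187342e-03,  9.00300624e+01]), 'contact_force': array([ 0.31071648, -0.39776466,  0.26857223]), 'moment': array([ 0.00160422, -0.00617965, -0.00683808]), 'finger_force': 0.0, 'gripper_width': 0.06090430915715649}
```

```bash
python3 -m handwheel '[[0.3,0.11,0,0,0,0],[0.42,0.16,0.25,0,0,0],[0.42,0.16,0.5,0,0,0],[0.42,0.16,0.75,0,0,0],[0.42,0.16,0.85,0,0,0],[0.42,0.16,0.925,0,0,0],[0.42,0.16,0.925,0,0,0],[0.42,0.16,0.925,0,0,0]]' 0.71 60
python3 -m handwheel '[[0,0,0,0,0,0],[0,0,0,0,0,0],[0,0,0,0,0,0],[0,0,0,0,0,0]]' 0.3 60
python3 -m handwheel '[[0,0,-0.2,0,0,0],[0,0,-0.5,0,0,0],[0,0,-0.75,0,0,0],[0,0,-0.75,0,0,0]]'
```

```text
time_s: 2.38
tcp_pos: [0.4195, -0.3136, 0.0137]
eef_rot: [179.9, 0.1, 90.1]
contact_force: [-0.4, -0.5, 0.1]
gripper_width: 0.0607
finger_force: 0.0
time_s: 2.88
tcp_pos: [0.4186, -0.3127, 0.0123]
eef_rot: [180.0, 0.0, 90.1]
contact_force: [0.2, 0.3, -0.1]
gripper_width: 0.0257
finger_force: 0.0
time_s: 3.38
tcp_pos: [0.421, -0.3149, 0.1684]
eef_rot: [179.5, 0.5, 90.1]
contact_force: [-0.1, -0.0, -0.8]
gripper_width: 0.0256
finger_force: 0.0
```

```bash
python3 -c "
from tray import *
o=holders()
for n in ('top','side'):
    f=cam(n);cv2.imwrite('pics/%s1.png'%n,f['frame'][:,:,::-1])
a=cv2.imread('pics/side1.png')[80:260,300:560];cv2.imwrite('pics/side1c.png',cv2.resize(a,None,fx=3,fy=3))"
```

```text
[ 0.5435 -0.394   0.039 ] [ 21  19 301]
[ 0.5275 -0.3101  0.039 ] [ 20  20 315]
[ 0.4787 -0.3518  0.039 ] [ 18  20 250]
[ 0.4191 -0.3124  0.039 ] [ 21  20 326]
```

View pics/side1c.png

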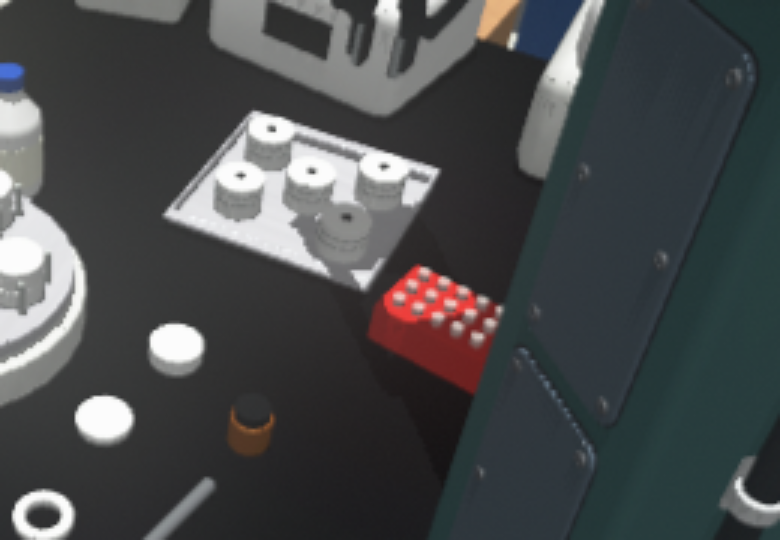

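The side crop shows all five holders upright, with the target untouched at crop (345,230). The fingers appear near (355,40) and (405,60). I'll check whether the TCP projects to that spot.

Run:
```python
from h import *
s=ctrl.observe();print(s["tcp_pos"],s["gripper_width"],s["joint_positions"])
im=[]
for n in("top","side"):
    f=cam(n);g=f["frame"][:,:,::-1].copy()
    for p,c in((s["tcp_pos"],(0,0,255)),(np.array([.4191,-.3124,.039]),(0,255,0)),(np.array([.4191,-.3124,.003]),(255,0,0))):
        q=(p-f["origin"])@f["R"];K=f["mtx"];u=K[0,2]+K[0,0]*q[0]/-q[2];v=K[1,2]+K[1,1]*-q[1]/-q[2];print(n,u,v)
        cv2.circle(g,(int(u),int(v)),2,c,-1)
    x,y=(420,150) if n=="top" else (360,50)
    im.append(cv2.resize(g[y:y+160,x:x+150],None,fx=2.6,fy=2.6))
cv2.imwrite("pics/chk.png",np.hstack(im))
```

```text
[ 0.41806691 -0.31223419  0.16104198] 0.025745940244222935 [-4.29787647e+01  2.05306404e+00  8.57390675e+01 -3.98283042e-03
  9.23156106e+01 -4.30894579e+01]
top 488.515514440626 252.50972153649474
top 472.0836223540945 255.3749888870537
top 467.8474949625019 256.23916712331567
side 422.57816647354684 114.75194739203529
side 414.32133307554375 152.78562483449505
side 412.2144012438457 162.96137136935405
```

View pics/chk.png

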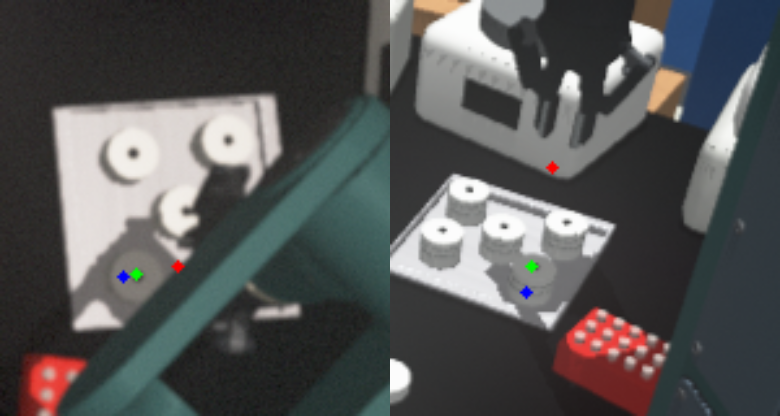

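Run:
```python
from h import *
s=ctrl.observe();print(s["tcp_pos"],s["eef_rot"])
f=cam("side");P=pts(f)
m=np.zeros((400,640),bool);m[85:108,414:445]=1
d=f["frame"].max(2)<110
for c,ss,b in blobs(m&d&(P[:,:,2]>.1)&(P[:,:,2]<.3),8,900):
    q=P[b];i=q[:,2].argsort()[:12];print(c,ss,q[i].mean(0).round(4),q[:,2].min(),np.median(q,0).round(4))
```

```text
[ 0.41767075 -0.31184362  0.15995433] [-1.79822715e+02 -1.59688398e-01  9.01107849e+01]
[419.63703704  92.45185185] [415  85  11  18 135] [ 0.4525 -0.361   0.1769] 0.10691644838437409 [ 0.4329 -0.3047  0.2209]
[435.92893401  94.08121827] [429  85  16  22 197] [ 0.3997 -0.3042  0.2   ] 0.1935012247536737 [ 0.3942 -0.3025  0.2361]
```

The fingertips measure about 30–35 mm higher than the reported TCP, which explains why the grasp closed above the holder. I'll descend farther in guarded steps.

```bash
python3 -m handwheel '[[0,0,0.25,0,0,0],[0,0,0.5,0,0,0],[0,0,0.75,0,0,0],[0,0,0.75,0,0,0],[0,0,0.8,0,0,0],[0,0,0.8,0,0,0]]' 0.71 60
python3 - <<'E'
from h import *
s=ctrl.observe();print(s["tcp_pos"],s["joint_positions"])
f=cam("side");g=f["frame"][100:200,350:480,::-1];cv2.imwrite("pics/d1.png",cv2.resize(g,None,fx=5,fy=5,interpolation=cv2.INTER_CUBIC))
E
```

```text
time_s: 4.42
tcp_pos: [0.4195, -0.3135, 0.0037]
eef_rot: [179.9, 0.1, 90.1]
contact_force: [-1.3, 0.6, 0.7]
gripper_width: 0.0607
finger_force: 0.0
[ 0.41946878 -0.31350787  0.00366481] [-4.29772280e+01  8.54803773e+00  9.73869383e+01 -2.49805596e-03
  7.39168936e+01 -4.30895230e+01]
```

View pics/d1.png

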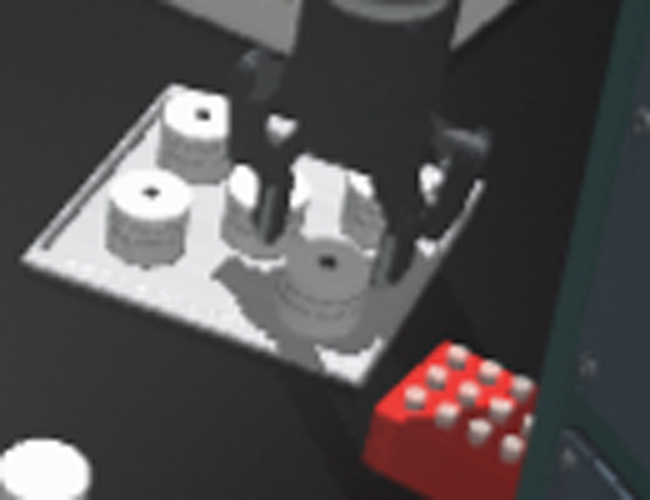

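The fingertips, at crop (265,240) and (390,280), straddle the holder just level with its top. So the sideways position is right, but they need to go about 25 mm lower.

```bash
python3 -m handwheel '[[0,0,0.05,0,0,0],[0,0,0.1,0,0,0],[0,0,0.11,0,0,0],[0,0,0.11,0,0,0]]'
python3 -m handwheel '[[0,0,0,0,0,0],[0,0,0,0,0,0],[0,0,0,0,0,0],[0,0,0,0,0,0]]' 0.45 60
python3 - <<'E'
from h import *
s=ctrl.observe();print(s["tcp_pos"],s["joint_positions"])
f=cam("side");g=f["frame"][100:200,350:480,::-1];cv2.imwrite("pics/d2.png",cv2.resize(g,None,fx=5,fy=5,interpolation=cv2.INTER_CUBIC))
E
```

```text
time_s: 4.97
tcp_pos: [0.4183, -0.3125, -0.0202]
eef_rot: [-180.0, -0.0, 90.1]
contact_force: [-0.2, 0.2, 0.1]
gripper_width: 0.0607
finger_force: 0.0
time_s: 5.48
tcp_pos: [0.4191, -0.3131, -0.0192]
eef_rot: [179.9, 0.1, 90.1]
contact_force: [0.8, -1.0, 2.9]
gripper_width: 0.0445
finger_force: 61.5
[ 0.41905852 -0.31314124 -0.01915327] [-4.29765245e+01  1.00089612e+01  9.86123247e+01 -5.53863080e-03
  7.12913728e+01 -4.30881850e+01]
```

View pics/d2.png

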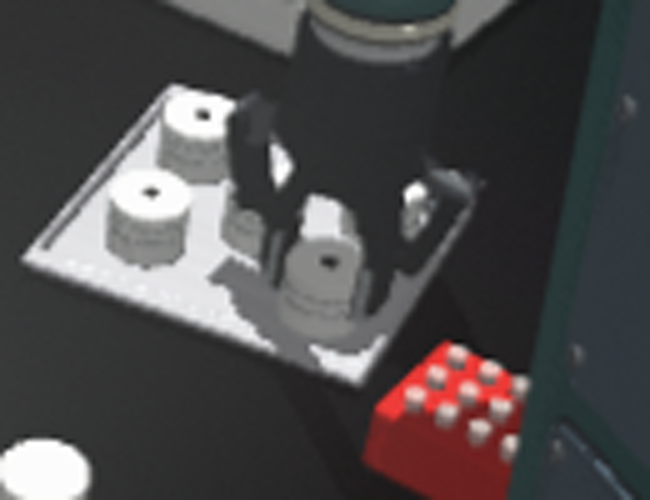

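Gripped: 61 N at 44 mm width. The true tip is about 33 mm above the reported TCP, so I'll use that offset. Carrying it to the tote.

```bash
python3 -m handwheel '[[0,0,-0.1,0,0,0],[0,0,-0.4,0,0,0],[0,0,-0.7,0,0,0],[0.2,0.05,-0.75,0,0,0],[0.5,0.1,-0.75,0,0,0],[0.8,0.15,-0.75,0,0,0],[0.8,0.15,-0.75,0,0,0]]' | grep -E "tcp|width|finger"
python3 -m handwheel '[[0.3,0,0,0,0,0],[0.6,0,0,0,0,0],[0.9,0,0,0,0,0],[0.9,0,0,0,0,0]]' | grep -E "tcp|width|finger"
python3 -m handwheel '[[0.3,0,0,0,0,0],[0.6,0,0,0,0,0],[0.9,0,0,0,0,0],[0.9,0,0,0,0,0]]' | grep -E "tcp|width|finger"
python3 -m handwheel '[[0.3,0,0,0,0,0],[0.6,0,0,0,0,0],[0.96,0,0,0,0,0],[0.96,0,0,0,0,0],[0.96,0,0,0,0,0]]' | grep -E "tcp|width|finger"
python3 -m handwheel '[[0,0,0.3,0,0,0],[0,0,0.6,0,0,0],[0,0,0.73,0,0,0],[0,0,0.73,0,0,0],[0,0,0.73,0,0,0]]' | grep -E "tcp|width|finger|contact"
```

```text
tcp_pos: [0.4481, -0.1487, 0.1296]
gripper_width: 0.0439
finger_force: 61.3
tcp_pos: [0.4473, 0.03, 0.1296]
gripper_width: 0.044
finger_force: 61.3
tcp_pos: [0.4477, 0.2089, 0.1294]
gripper_width: 0.0441
finger_force: 61.3
tcp_pos: [0.4483, 0.3974, 0.1293]
gripper_width: 0.0441
finger_force: 61.3
tcp_pos: [0.4484, 0.3974, -0.0152]
contact_force: [0.1, -0.1, 0.6]
gripper_width: 0.0444
finger_force: 67.6
```

```bash
python3 -m handwheel '[[0,0,0,0,0,0],[0,0,0,0,0,0],[0,0,-0.3,0,0,0],[0,0,-0.6,0,0,0],[0,0,-0.73,0,0,0],[-0.3,0,-0.73,0,0,0],[-0.6,0,-0.73,0,0,0],[-0.9,0,-0.73,0,0,0],[-0.9,0,-0.73,0,0,0]]' 0.71 | grep -E "tcp|width|finger"
python3 -m handwheel '[[-0.3,0,0,0,0,0],[-0.6,0,0,0,0,0],[-1,0,0,0,0,0],[-1,0,0,0,0,0]]' | grep -E "tcp|width|finger"
python3 -m handwheel '[[-0.3,0,0,0,0,0],[-0.6,0,0,0,0,0],[-0.9,0,0,0,0,0],[-0.9,0,0,0,0,0]]' | grep -E "time|tcp|width|finger"
python3 - <<'E'
from tray import *
for p in holders(): go([*p[:2],-.02])
f=cam("top");P=pts(f);m=np.zeros((400,640),bool);m[160:265,140:235]=1
for c,s,b in blobs(m&(f["frame"].min(2)>190),60,900): print("tote",plane(f,c,.04)[0].round(3),s)
E
```

```text
tcp_pos: [0.4477, 0.2161, 0.1308]
gripper_width: 0.0602
finger_force: 0.0
tcp_pos: [0.4483, 0.0173, 0.1308]
gripper_width: 0.0608
finger_force: 0.0
time_s: 10.78
tcp_pos: [0.4487, -0.1636, 0.1304]
gripper_width: 0.0607
finger_force: 0.0
[ 0.5438 -0.3967  0.039 ] [ 21  20 274]
[ 0.4257 -0.4021  0.039 ] [ 21  20 325]
shift [-1.177  0.476  0.751] yaw 89.96 
shift [-1.204 -0.115  0.751] yaw 89.96 
tote [0.448 0.397 0.04 ] [154 225  20  19 283]
```

First holder is in the tote at (.448,.397). Next, the holder at (.4257,-.402).

```bash
python3 -m handwheel '[[-0.3,-0.05,0,0,0,0],[-0.6,-0.1,0.1,0,0,0],[-0.9,-0.115,0.3,0,0,0],[-1,-0.115,0.4,0,0,0],[-1,-0.115,0.4,0,0,0]]' | grep -E "tcp"
python3 -m handwheel '[[-0.2,0,0,0,0,0],[-0.2,0,0.15,0,0,0],[-0.2,0,0.3,0,0,0],[-0.2,0,0.355,0,0,0],[-0.2,0,0.355,0,0,0]]' | grep -E "tcp"
python3 -m handwheel '[[0,0,0,0,0,0],[0,0,0,0,0,0],[0,0,0,0,0,0]]' 0.45 60| grep -E "tcp|width|finger"
python3 -m handwheel '[[0,0,-0.1,0,0,0],[0,0,-0.4,0,0,0],[0,0,-0.7,0,0,0],[0.2,0.05,-0.75,0,0,0],[0.5,0.1,-0.75,0,0,0],[0.8,0.1,-0.75,0,0,0],[0.8,0.1,-0.75,0,0,0]]' | grep -E "tcp|width|finger"
```

```text
tcp_pos: [0.4252, -0.3589, 0.0473]
tcp_pos: [0.4267, -0.3992, -0.0204]
tcp_pos: [0.4272, -0.4017, -0.0184]
gripper_width: 0.0442
finger_force: 61.9
tcp_pos: [0.4452, -0.2371, 0.1293]
gripper_width: 0.0442
finger_force: 61.2
```

```bash
python3 -m handwheel '[[0.3,0,0,0,0,0],[0.6,0,0,0,0,0],[0.9,0,0,0,0,0],[0.9,0,0,0,0,0]]' | grep -E "finger"
python3 -m handwheel '[[0.3,0,0,0,0,0],[0.6,0,0,0,0,0],[0.9,0,0,0,0,0],[0.9,0,0,0,0,0]]' | grep -E "finger"
python3 -m handwheel '[[0.3,0,0,0,0,0],[0.6,0,0,0,0,0],[0.9,0,0,0,0,0],[0.9,0,0,0,0,0],[0.9,0,0.3,0,0,0],[0.9,0,0.6,0,0,0],[0.9,0,0.73,0,0,0],[0.9,0,0.73,0,0,0]]' | grep -E "tcp|width|finger"
python3 -m handwheel '[[0,0,0,0,0,0],[0,0,0,0,0,0],[0,0,-0.3,0,0,0],[0,0,-0.6,0,0,0],[0,0,-0.73,0,0,0],[-0.3,0,-0.73,0,0,0],[-0.6,0,-0.73,0,0,0],[-0.9,0,-0.73,0,0,0],[-0.9,0,-0.73,0,0,0]]' 0.71 | grep -E "tcp"
python3 -m handwheel '[[-0.3,0,0,0,0,0],[-0.6,0,0,0,0,0],[-0.9,0.2,0,0,0,0],[-0.9,0.2,0,0,0,0]]' | grep -E "time|tcp|width|finger"
python3 - <<'E'
from tray import *
for p in holders(): go([*p[:2],-.0205])
f=cam("top");P=pts(f);m=np.zeros((400,640),bool);m[160:265,140:235]=1
for c,s,b in blobs(m&(f["frame"].min(2)>190),60,900): print("tote",plane(f,c,.04)[0].round(3),s)
E
```

```text
finger_force: 61.2
finger_force: 61.2
tcp_pos: [0.4448, 0.2956, -0.0187]
gripper_width: 0.044
finger_force: 70.1
tcp_pos: [0.4452, 0.1156, 0.1301]
time_s: 17.0
tcp_pos: [0.4867, -0.0629, 0.1295]
gripper_width: 0.0606
finger_force: 0.0
[ 0.5421 -0.3943  0.039 ] [ 21  20 321]
[ 0.5277 -0.3101  0.039 ] [ 20  20 313]
[ 0.4775 -0.356   0.039 ] [ 21  20 319]
shift [-1.66   0.278  0.751] yaw 89.97 
shift [-1.239  0.205  0.75 ] yaw 89.97 
shift [-1.468 -0.045  0.75 ] yaw 89.97 
tote [0.448 0.397 0.04 ] [154 225  20  20 286]
tote [0.444 0.292 0.04 ] [199 227  20  20 297]
```

```bash
python3 -m handwheel '[[-0.3,0.06,0,0,0,0],[-0.6,0.12,0,0,0,0],[-0.9,0.2,0.2,0,0,0],[-1,0.205,0.4,0,0,0],[-1,0.205,0.4,0,0,0]]' | grep -E "tcp"
python3 -m handwheel '[[-0.24,0,0,0,0,0],[-0.24,0,0.15,0,0,0],[-0.24,0,0.3,0,0,0],[-0.24,0,0.355,0,0,0],[-0.24,0,0.355,0,0,0]]' | grep -E "tcp"
python3 -m handwheel '[[0,0,0,0,0,0],[0,0,0,0,0,0],[0,0,0,0,0,0]]' 0.45 60| grep -E "tcp|width|finger"
python3 -m handwheel '[[0,0,-0.1,0,0,0],[0,0,-0.4,0,0,0],[0,0,-0.7,0,0,0],[0,0,-0.75,0,0,0],[0.3,0.1,-0.75,0,0,0],[0.6,0.1,-0.75,0,0,0],[0.9,0.1,-0.75,0,0,0],[0.9,0.1,-0.75,0,0,0]]' | grep -E "tcp|width|finger"
python3 -m handwheel '[[0.3,0,0,0,0,0],[0.6,0,0,0,0,0],[0.9,0,0,0,0,0],[0.9,0,0,0,0,0]]' | grep -E "finger"
python3 -m handwheel '[[0.3,0,0,0,0,0],[0.6,0,0,0,0,0],[0.9,0,0,0,0,0],[0.9,0,0,0,0,0]]' | grep -E "tcp|finger"
```

```text
tcp_pos: [0.5237, -0.2582, 0.0443]
tcp_pos: [0.5272, -0.307, -0.021]
tcp_pos: [0.5283, -0.3091, -0.0191]
gripper_width: 0.0443
finger_force: 62.0
tcp_pos: [0.5456, -0.1243, 0.128]
gripper_width: 0.0443
finger_force: 61.3
finger_force: 61.3
tcp_pos: [0.5454, 0.2337, 0.1275]
finger_force: 61.3
```

```bash
python3 -m handwheel '[[0.3,0,0,0,0,0],[0.6,0,0,0,0,0],[0.82,0,0,0,0,0],[0.82,0,0,0,0,0],[0.82,0,0.3,0,0,0],[0.82,0,0.6,0,0,0],[0.82,0,0.73,0,0,0],[0.82,0,0.73,0,0,0]]' | grep -E "tcp|width|finger"
python3 -m handwheel '[[0,0,0,0,0,0],[0,0,0,0,0,0],[0,0,-0.3,0,0,0],[0,0,-0.6,0,0,0],[0,0,-0.73,0,0,0],[-0.3,0,-0.73,0,0,0],[-0.6,0,-0.73,0,0,0],[-0.9,0,-0.73,0,0,0],[-0.9,0,-0.73,0,0,0]]' 0.71 | grep -E "tcp"
python3 -m handwheel '[[-0.3,0,0,0,0,0],[-0.6,-0.2,0,0,0,0],[-1,-0.3,0,0,0,0],[-1,-0.3,0,0,0,0]]' | grep -E "time|tcp|width|finger"
python3 - <<'E'
from tray import *
for p in holders(): go([*p[:2],-.0205])
f=cam("top");P=pts(f);m=np.zeros((400,640),bool);m[160:265,140:235]=1
for c,s,b in blobs(m&(f["frame"].min(2)>190),60,900): print("tote",plane(f,c,.04)[0].round(3),s)
E
```

```text
tcp_pos: [0.5458, 0.3916, -0.0191]
gripper_width: 0.0442
finger_force: 69.3
tcp_pos: [0.546, 0.2113, 0.129]
time_s: 23.35
tcp_pos: [0.4854, 0.0138, 0.1288]
gripper_width: 0.0605
finger_force: 0.0
[ 0.5421 -0.3944  0.039 ] [ 21  20 318]
[ 0.4776 -0.3558  0.039 ] [ 22  20 321]
shift [-2.026  0.288  0.753] yaw 89.93 
shift [-1.833 -0.035  0.753] yaw 89.93 
tote [0.545 0.389 0.04 ] [161 183  19  20 277]
tote [0.448 0.397 0.04 ] [154 225  20  20 285]
tote [0.444 0.292 0.04 ] [199 227  20  20 295]
```

```bash
python3 -m handwheel '[[-0.3,0,0,0,0,0],[-0.6,0,0,0,0,0],[-0.95,-0.035,0,0,0,0],[-0.95,-0.035,0,0,0,0]]' | grep -E "tcp"
python3 -m handwheel '[[-0.3,0,0,0,0,0],[-0.6,0,0.2,0,0,0],[-0.885,0,0.4,0,0,0],[-0.885,0,0.5,0,0,0],[-0.885,0,0.7,0,0,0],[-0.885,0,0.755,0,0,0],[-0.885,0,0.755,0,0,0]]' | grep -E "tcp"
python3 -m handwheel '[[0,0,0,0,0,0],[0,0,0,0,0,0],[0,0,0,0,0,0]]' 0.45 60| grep -E "tcp|width|finger"
python3 -m handwheel '[[0,0,-0.1,0,0,0],[0,0,-0.4,0,0,0],[0,0,-0.7,0,0,0],[0,0,-0.75,0,0,0],[0.3,0.1,-0.75,0,0,0],[0.6,0.2,-0.75,0,0,0],[0.9,0.33,-0.75,0,0,0],[0.9,0.33,-0.75,0,0,0]]' | grep -E "tcp|width|finger"
python3 -m handwheel '[[0.3,0,0,0,0,0],[0.6,0,0,0,0,0],[0.9,0,0,0,0,0],[0.9,0,0,0,0,0]]' | grep -E "finger"
python3 -m handwheel '[[0.3,0,0,0,0,0],[0.6,0,0,0,0,0],[0.9,0,0,0,0,0],[0.9,0,0,0,0,0]]' | grep -E "tcp|finger"
```

```text
tcp_pos: [0.4799, -0.1769, 0.1283]
tcp_pos: [0.4804, -0.3501, -0.0231]
tcp_pos: [0.4814, -0.3524, -0.0202]
gripper_width: 0.0444
finger_force: 61.7
tcp_pos: [0.5457, -0.1672, 0.126]
gripper_width: 0.0443
finger_force: 61.2
finger_force: 61.2
tcp_pos: [0.5443, 0.1903, 0.1262]
finger_force: 61.2
```

```bash
python3 -m handwheel '[[0.3,0,0,0,0,0],[0.5,0,0,0,0,0],[0.5,0,0,0,0,0],[0.5,0,0.3,0,0,0],[0.5,0,0.6,0,0,0],[0.5,0,0.72,0,0,0],[0.5,0,0.72,0,0,0]]' | grep -E "tcp|width|finger"
python3 -m handwheel '[[0,0,0,0,0,0],[0,0,0,0,0,0],[0,0,-0.3,0,0,0],[0,0,-0.6,0,0,0],[0,0,-0.73,0,0,0],[-0.3,0,-0.73,0,0,0],[-0.6,0,-0.73,0,0,0],[-0.9,0,-0.73,0,0,0],[-0.9,0,-0.73,0,0,0]]' 0.71 | grep -E "tcp"
python3 -m handwheel '[[-0.3,0,0,0,0,0],[-0.6,0,0,0,0,0],[-0.9,0,0,0,0,0],[-0.9,0,0,0,0,0]]' | grep -E "time|tcp|width|finger"
python3 - <<'E'
from tray import *
for p in holders(): go([*p[:2],-.0205])
f=cam("top");P=pts(f);m=np.zeros((400,640),bool);m[160:265,140:235]=1
for c,s,b in blobs(m&(f["frame"].min(2)>190),60,900): print("tote",plane(f,c,.04)[0].round(3),s)
E
```

```text
tcp_pos: [0.5437, 0.2855, -0.0192]
gripper_width: 0.0443
finger_force: 65.3
tcp_pos: [0.5452, 0.1041, 0.1302]
time_s: 29.7
tcp_pos: [0.5454, -0.0748, 0.1297]
gripper_width: 0.0609
finger_force: 0.0
[ 0.5423 -0.3946  0.039 ] [ 21  20 314]
shift [-1.611 -0.015  0.75 ] yaw 89.95 
tote [0.545 0.388 0.04 ] [160 183  20  20 281]
tote [0.544 0.28  0.04 ] [207 185  19  20 279]
tote [0.448 0.397 0.04 ] [154 225  20  19 287]
tote [0.444 0.292 0.04 ] [199 227  20  20 298]
```

```bash
python3 -m handwheel '[[-0.3,0,0,0,0,0],[-0.6,0,0,0,0,0],[-0.8,-0.015,0,0,0,0],[-0.8,-0.015,0,0,0,0]]' | grep -E "tcp"
python3 -m handwheel '[[-0.3,0,0,0,0,0],[-0.6,0,0.2,0,0,0],[-0.81,0,0.4,0,0,0],[-0.81,0,0.5,0,0,0],[-0.81,0,0.7,0,0,0],[-0.81,0,0.755,0,0,0],[-0.81,0,0.755,0,0,0]]' | grep -E "tcp"
python3 -m handwheel '[[0,0,0,0,0,0],[0,0,0,0,0,0],[0,0,0,0,0,0]]' 0.45 60| grep -E "tcp|width|finger"
python3 -m handwheel '[[0,0,-0.1,0,0,0],[0,0,-0.4,0,0,0],[0,0,-0.7,0,0,0],[0,0,-0.75,0,0,0],[0.3,-0.1,-0.75,0,0,0],[0.6,-0.2,-0.75,0,0,0],[0.9,-0.23,-0.75,0,0,0],[0.9,-0.23,-0.75,0,0,0]]' | grep -E "tcp|width|finger"
python3 -m handwheel '[[0.3,0,0,0,0,0],[0.6,0,0,0,0,0],[0.9,0,0,0,0,0],[0.9,0,0,0,0,0]]' | grep -E "finger"
python3 -m handwheel '[[0.3,0,0,0,0,0],[0.6,0,0,0,0,0],[0.9,0,0,0,0,0],[0.9,0,0,0,0,0]]' | grep -E "tcp|finger"
```

```text
tcp_pos: [0.5429, -0.232, 0.1291]
tcp_pos: [0.5434, -0.3914, -0.0222]
tcp_pos: [0.5444, -0.3943, -0.019]
gripper_width: 0.044
finger_force: 61.9
tcp_pos: [0.495, -0.2095, 0.1277]
gripper_width: 0.0441
finger_force: 61.3
finger_force: 61.3
tcp_pos: [0.4959, 0.1484, 0.1278]
finger_force: 61.3
```

```bash
python3 -m handwheel '[[0.3,0,0,0,0,0],[0.6,0,0,0,0,0],[0.96,0,0,0,0,0],[0.96,0,0,0,0,0],[0.96,0,0.3,0,0,0],[0.96,0,0.6,0,0,0],[0.96,0,0.73,0,0,0],[0.96,0,0.73,0,0,0]]' | grep -E "tcp|width|finger"
python3 -m handwheel '[[0,0,0,0,0,0],[0,0,0,0,0,0],[0,0,-0.3,0,0,0],[0,0,-0.6,0,0,0],[0,0,-0.73,0,0,0],[-0.3,0,-0.73,0,0,0],[-0.6,0,-0.73,0,0,0],[-0.9,0,-0.73,0,0,0],[-0.9,0,-0.73,0,0,0]]' 0.71 | grep -E "tcp"
python3 - <<'E'
from tray import *
print(ctrl.observe()["time_s"]);holders();
f=cam("top");P=pts(f);m=np.zeros((400,640),bool);m[160:265,140:235]=1
for c,s,b in blobs(m&(f["frame"].min(2)>190),60,900): print("tote",plane(f,c,.04)[0].round(3),s)
m=np.zeros((400,640),bool);m[165:192,315:337]=1
q=P[m&(P[:,:,2]>.09)&(P[:,:,2]<.125)];print("handle",q.mean(0) if len(q) else 0)
go([.579,.062,.05])
E
```

```text
tcp_pos: [0.4959, 0.3349, -0.0194]
gripper_width: 0.044
finger_force: 69.6
tcp_pos: [0.4961, 0.1545, 0.1289]
35.675
tote [0.545 0.388 0.04 ] [161 183  19  20 279]
tote [0.492 0.346 0.04 ] [183 208   8  16  81]
tote [0.448 0.397 0.04 ] [154 225  20  19 286]
handle [0.57832618 0.02496035 0.11039698]
shift [-0.48   0.414  0.394] yaw 90.01
```

```bash
python3 -m handwheel '[[-0.3,0.2,0,0,0,0],[-0.45,0.414,0,0,0,0],[-0.45,0.414,0,0,0,0],[-0.45,0.414,0,0,0,0]]' 0 20 | grep -E "tcp"
python3 - <<'E'
from tray import *
holders()
for n in("top",):
    f=cam(n);P=pts(f);m=np.zeros((400,640),bool);m[160:265,140:235]=1
    for c,s,b in blobs(m&(f["frame"].min(2)>190),60,900): print("tote",plane(f,c,.04)[0].round(3),s)
f=cam("side");cv2.imwrite("pics/s3.png",f["frame"][:,:,::-1])
go([.579,.062,.05])
E
```

```text
tcp_pos: [0.5785, 0.07, 0.1277]
tote [0.545 0.388 0.04 ] [161 183  19  20 277]
tote [0.544 0.28  0.04 ] [207 185  19  20 280]
tote [0.495 0.332 0.04 ] [183 205  20  20 287]
tote [0.448 0.397 0.04 ] [154 225  20  19 287]
tote [0.444 0.292 0.04 ] [199 227  20  20 298]
shift [-0.041  0.005  0.392] yaw 90.25
```

View pics/s3.png

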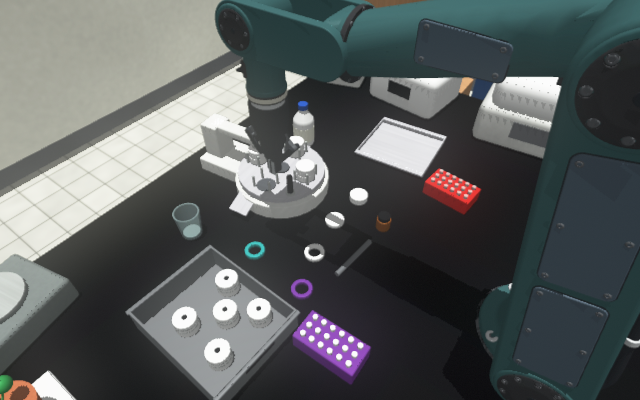

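The side view shows five holders in the tote, around (220,315), and the tray empty at (400,147). Now I'll push the handle with the shut fingers along its arc.

```bash
python3 -m handwheel '[[-0.04,0,0.1,0,0,0],[-0.04,0,0.25,0,0,0],[-0.04,0,0.39,0,0,0],[-0.04,0,0.39,0,0,0],[-0.04,0,0.39,0,0,0]]' | grep -E "tcp|contact"
python3 -m handwheel '[[-0.05,0,0,0,0,0],[-0.09,0,0,0,0,0],[-0.12,-0.02,0,0,0,0],[-0.16,-0.045,0,0,0,0],[-0.2,-0.063,0,0,0,0],[-0.24,-0.075,0,0,0,0],[-0.28,-0.085,0,0,0,0],[-0.32,-0.094,0,0,0,0]]' | grep -E "tcp|contact"
python3 - <<'E'
from h import *
f=cam("top");P=pts(f);m=np.zeros((400,640),bool);m[160:215,300:400]=1
b=m&(P[:,:,2]>.07)&(P[:,:,2]<.125)
for c,s,q in blobs(b,10,900): print(P[q].mean(0).round(3),s)
f=cam("side");print(ctrl.observe()["contact_force"])
cv2.imwrite("pics/s4.png",cv2.resize(f["frame"][90:230,200:370,::-1],None,fx=4,fy=4))
E
```

```text
tcp_pos: [0.5792, 0.0613, 0.0518]
contact_force: [1.1, 0.0, 0.5]
tcp_pos: [0.5583, -0.0028, 0.0498]
contact_force: [-2.6, 4.3, 2.5]
[ 0.595 -0.092  0.094] [375 164  10  17  68]
[-1.76892357  3.6009075   1.261434  ]
```

View pics/s4.png

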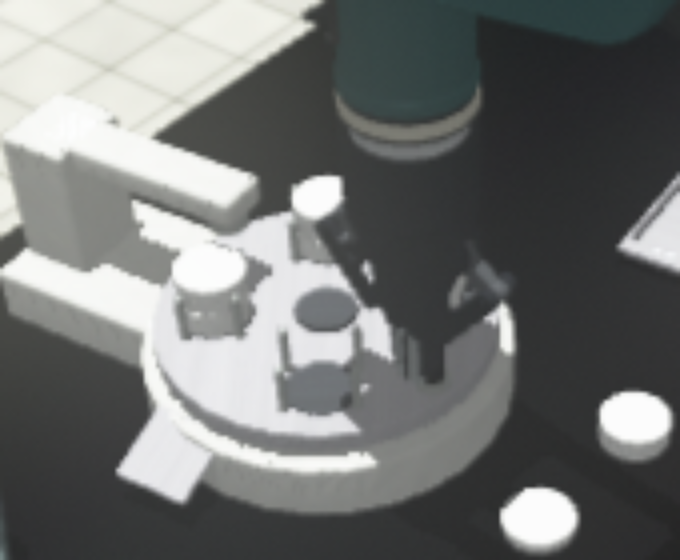

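The side crop shows the dial turning with the fingers, and the empty nest coming round to (320,385). I'll continue the arc.

```bash
python3 -m handwheel '[[-0.03,0,0,0,0,0],[-0.06,0,0,0,0,0],[-0.095,0,0,0,0,0],[-0.126,0,0,0,0,0],[-0.16,0.006,0,0,0,0],[-0.186,0.014,0,0,0,0],[-0.22,0.025,0,0,0,0],[-0.246,0.034,0,0,0,0],[-0.3,0.06,0,0,0,0],[-0.353,0.094,0,0,0,0],[-0.384,0.124,0,0,0,0],[-0.384,0.124,0,0,0,0]]' | grep -E "tcp|contact"
python3 -m handwheel '[[0.02,-0.02,0,0,0,0],[0.02,-0.1,-0.2,0,0,0],[0.02,-0.3,-0.4,0,0,0],[0.02,-0.6,-0.4,0,0,0],[0.02,-0.9,-0.4,0,0,0],[0.02,-0.9,-0.4,0,0,0]]' | grep -E "time|tcp|contact"
python3 - <<'E'
from h import *
f=cam("top");cv2.imwrite("pics/t5.png",cv2.resize(f["frame"][80:280,260:420,::-1],None,fx=3,fy=3))
P=pts(f);m=np.zeros((400,640),bool);m[90:215,290:415]=1
z=P[:,:,2]
for c,s,q in blobs(m&(z>.07)&(z<.13),8,900): print(c,P[q].mean(0).round(3),s[2:])
q=P[m&(abs(z-.06)<.006)][:,:2].astype(np.float32);print("dial",cv2.minEnclosingCircle(q))
g=f["frame"].max(2)
for c,s,q in blobs(m&(g<110)&(abs(z-.06)<.01),60,900): print("dark",c,plane(f,c,.06)[0].round(4),s[2:])
E
```

```text
tcp_pos: [0.5858, -0.0803, 0.0502]
contact_force: [-0.0, 0.7, 0.1]
time_s: 40.4
tcp_pos: [0.4005, -0.075, 0.1291]
contact_force: [1.6, -0.1, -0.6]
[348.96774194 120.25806452] [ 0.712 -0.022  0.095] [ 23  21 248]
[383.42685851 143.43165468] [ 0.661 -0.101  0.094] [ 22  25 417]
[321.935  148.7575] [0.645 0.037 0.095] [ 21  25 400]
[364.81818182 168.09090909] [ 0.605 -0.06   0.087] [ 3  5 11]
[385.80701754 171.64912281] [ 0.594 -0.106  0.103] [ 8 10 57]
[345.25       170.08333333] [ 0.599 -0.017  0.086] [ 3  5 12]
[346.88888889 184.66666667] [ 0.565 -0.021  0.089] [3 4 9]
[366.  183.5] [ 0.57  -0.064  0.084] [ 3  4 10]
dial ((0.6554977297782898, -0.03192302584648132), 0.11039141565561295)
dark [352.2371134 150.       ] [ 0.653  -0.0322  0.06  ] [13 14 97]
```

View pics/t5.png

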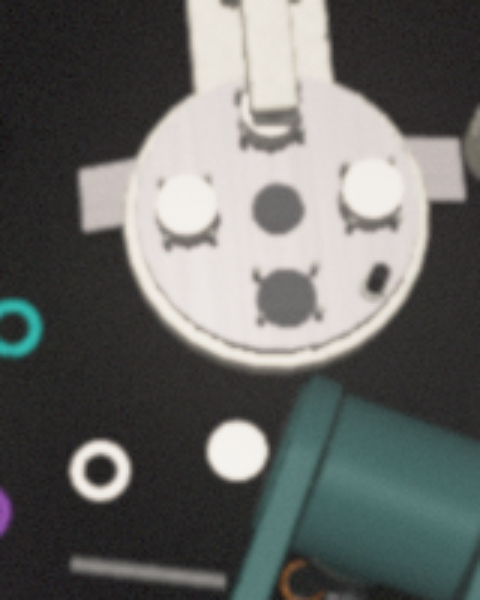

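The dial has clicked in with the empty nest at the front, crop (287,297), and the handle at front right (378,278). Next I'll centre the base by squeezing it once along y, which also calibrates the camera against the robot.

```bash
python3 -m handwheel '[[-0.15,0.33,0,0,0,0.08],[-0.15,0.33,0,0,0,0.16],[-0.15,0.33,0,0,0,0.24],[-0.15,0.33,0,0,0,0.32],[-0.15,0.33,0,0,0,0.4],[-0.15,0.33,0,0,0,0.48],[-0.15,0.33,0,0,0,0.56],[-0.15,0.33,0,0,0,0.64],[-0.15,0.33,0,0,0,0.72],[-0.15,0.33,0,0,0,0.75],[-0.15,0.33,0,0,0,0.75]]' 0.71 40
python3 -c "
from h import *
go([.4667,-.1047,-.021],0)"
```

```text
time_s: 41.82
tcp_pos: [0.4722, -0.1061, 0.1302]
eef_rot: [-180.0, -0.0, 0.2]
contact_force: [-0.8, 0.2, -0.5]
gripper_width: 0.0609
finger_force: 0.0
shift [-0.028 -0.007  0.756] yaw 0.21 turnz 0.002
```

```bash
python3 -m handwheel '[[-0.028,-0.007,0.3,0,0,0],[-0.028,-0.007,0.6,0,0,0],[-0.028,-0.007,0.7,0,0,0],[-0.028,-0.007,0.75,0,0,0],[-0.028,-0.007,0.75,0,0,0]]' | grep -E "tcp|contact"
python3 -m handwheel '[[0,0,0,0,0,0],[0,0,0,0,0,0],[0,0,0,0,0,0]]' 0.45 30| grep -E "tcp|width|finger|contact"
python3 -m handwheel '[[0,0,0,0,0,0],[0,0,0,0,0,0]]' 0.71 | grep -E "tcp|width|contact"
python3 -m handwheel '[[0,0,0.01,0,0,0],[0,0,0.01,0,0,0]]' | grep -E "tcp|contact"
python3 -m handwheel '[[0,0,0.01,0,0,0],[0,0,0.01,0,0,0]]' | grep -E "tcp|contact"
python3 -m handwheel '[[0,0,0.01,0,0,0],[0,0,0.01,0,0,0]]' | grep -E "tcp|contact"
```

```text
tcp_pos: [0.466, -0.105, -0.0197]
contact_force: [0.4, 0.2, 0.4]
tcp_pos: [0.4676, -0.106, -0.0174]
contact_force: [0.2, -0.8, 6.7]
gripper_width: 0.0386
finger_force: 3.0
tcp_pos: [0.465, -0.1047, -0.02]
contact_force: [-0.2, 0.1, -0.3]
gripper_width: 0.0605
tcp_pos: [0.4649, -0.1048, -0.0224]
contact_force: [-0.5, 0.5, 0.1]
tcp_pos: [0.4652, -0.1049, -0.0241]
contact_force: [1.1, -0.2, -0.6]
tcp_pos: [0.4652, -0.105, -0.026]
contact_force: [0.3, 0.5, 0.1]
```

```bash
python3 -m handwheel '[[0,0,0.01,0,0,0],[0,0,0.01,0,0,0]]' | grep -E "tcp|contact"
python3 -m handwheel '[[0,0,0.01,0,0,0],[0,0,0.01,0,0,0]]' | grep -E "tcp|contact"
python3 -m handwheel '[[0,0,0.005,0,0,0],[0,0,0.005,0,0,0]]' | grep -E "tcp|contact"
python3 -m handwheel '[[0,0,0.005,0,0,0],[0,0,0.005,0,0,0]]' | grep -E "tcp|contact"
python3 -m handwheel '[[0,0,0,0,0,0],[0,0,0,0,0,0],[0,0,0,0,0,0]]' 0.45 30| grep -E "tcp|width|finger|contact"
python3 - <<'E'
from h import *
f=cam("side");P=pts(f)
cv2.imwrite("pics/s6.png",cv2.resize(f["frame"][150:250,290:420,::-1],None,fx=5,fy=5))
E
```

```text
tcp_pos: [0.4652, -0.1049, -0.028]
contact_force: [1.4, 0.0, -0.9]
tcp_pos: [0.4652, -0.1049, -0.03]
contact_force: [0.1, 0.3, 0.1]
tcp_pos: [0.4653, -0.105, -0.0309]
contact_force: [0.5, 0.4, 1.0]
tcp_pos: [0.4653, -0.105, -0.0319]
contact_force: [-0.6, -0.9, 0.1]
tcp_pos: [0.4657, -0.1051, -0.0315]
contact_force: [0.3, 0.6, 3.1]
gripper_width: 0.0443
finger_force: 30.8
```

View pics/s6.png

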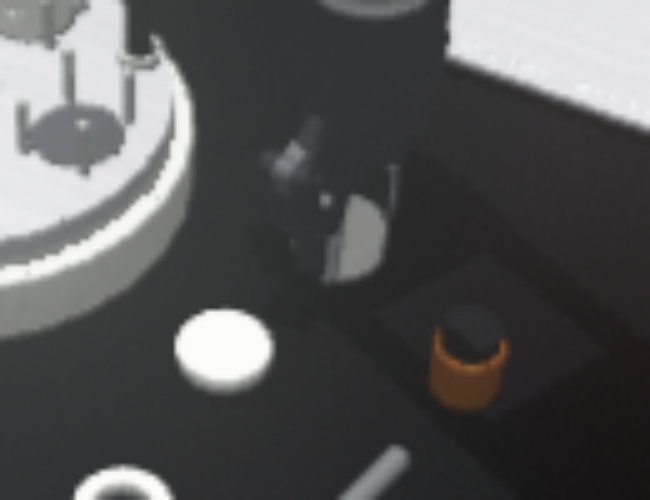

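The side crop shows the base gripped flat between the fingers at (340,235). I'll release it, turn to the press orientation of about 96.5°, and regrip along x.

```bash
python3 -m handwheel '[[0,0,0,0,0,0],[0,0,0,0,0,0],[0,0,-0.3,0,0,0],[0,0,-0.3,0,0,-0.08],[0,0,-0.3,0,0,-0.16],[0,0,-0.3,0,0,-0.24],[0,0,-0.3,0,0,-0.32],[0,0,-0.3,0,0,-0.4],[0,0,-0.3,0,0,-0.48],[0,0,-0.3,0,0,-0.56],[0,0,-0.3,0,0,-0.64],[0,0,-0.3,0,0,-0.64]]' 0.71 | grep -E "tcp|rot"
python3 -m handwheel '[[0,0,0,0,0,-0.08],[0,0,0,0,0,-0.162],[0,0,0.1,0,0,-0.162],[0,0,0.2,0,0,-0.162],[0,0,0.27,0,0,-0.162],[0,0,0.3,0,0,-0.162],[0,0,0.3,0,0,-0.162]]'| grep -E "tcp|rot|contact"
python3 -m handwheel '[[0,0,0,0,0,0],[0,0,0,0,0,0],[0,0,0,0,0,0],[0,0,0,0,0,0]]' 0.45 60| grep -E "tcp|width|finger|contact"
python3 -m handwheel '[[0,0,-0.2,0,0,0],[0,0,-0.5,0,0,0],[0,0,-0.8,0,0,0],[0,0,-0.8,0,0,0],[0,0,-0.8,0,0,0]]' | grep -E "tcp|width|finger|rot"
python3 - <<'E'
from h import *
f=cam("top");m=np.zeros((400,640),bool);m[160:200,335:380]=1
for t in(90,110,130):
  for c,s,q in blobs(m&(f["frame"].max(2)<t),60,900): print("dark",c,plane(f,c,.06)[0].round(4),s[2:])
P=pts(f);z=P[:,:,2];m[160:200,335:380]=1
L=[]
for c,s,q in blobs(m&(z>.075)&(z<.13),4,90): L.append(P[q].mean(0));print(L[-1].round(3),s[2:])
go([.5855,-.0398,.1])
E
```

```text
tcp_pos: [0.4652, -0.1049, 0.0279]
eef_rot: [-180.0, 0.0, 76.8]
tcp_pos: [0.4653, -0.105, -0.032]
eef_rot: [-180.0, -0.0, 96.3]
contact_force: [-0.3, -0.1, 0.6]
tcp_pos: [0.4666, -0.1054, -0.0305]
contact_force: [-0.7, 0.7, 5.8]
gripper_width: 0.0436
finger_force: 61.4
tcp_pos: [0.4649, -0.1048, 0.1276]
eef_rot: [-180.0, -0.0, 96.3]
gripper_width: 0.0434
finger_force: 61.1
dark [374.44715447 187.01626016] [ 0.5675 -0.0849  0.06  ] [ 12  29 123]
dark [355.06130268 178.90421456] [ 0.5852 -0.0402  0.06  ] [ 20  17 261]
dark [375.245 189.025] [ 0.5629 -0.0868  0.06  ] [ 12  29 200]
[ 0.605 -0.06   0.089] [ 3  5 10]
[ 0.6   -0.017  0.088] [3 4 9]
[ 0.565 -0.021  0.09 ] [3 4 9]
[ 0.57  -0.064  0.087] [3 4 9]
shift [0.255 0.639 0.13 ] yaw 96.35
```

```bash
python3 -m handwheel '[[0.1,0.25,0,0,0,0],[0.2,0.5,0,0,0,0],[0.253,0.638,0,0,0,0],[0.253,0.638,0.15,0,0,0],[0.253,0.638,0.29,0,0,0],[0.253,0.638,0.29,0,0,0],[0.253,0.638,0.29,0,0,0]]' | grep -E "tcp|width|finger|rot"
python3 - <<'E'
from h import *
go([.5853,-.0401,.0285]);print(ctrl.observe()["tcp_pos"])
f=cam("side");cv2.imwrite("pics/s7.png",cv2.resize(f["frame"][110:230,220:350,::-1],None,fx=5,fy=5))
E
```

```text
tcp_pos: [0.5861, -0.0406, 0.0697]
eef_rot: [-179.9, -0.0, 96.3]
gripper_width: 0.0432
finger_force: 61.1
shift [ 0.003 -0.003  0.206] yaw 96.35 
[ 0.58606052 -0.04060419  0.06974058]
```

View pics/s7.png

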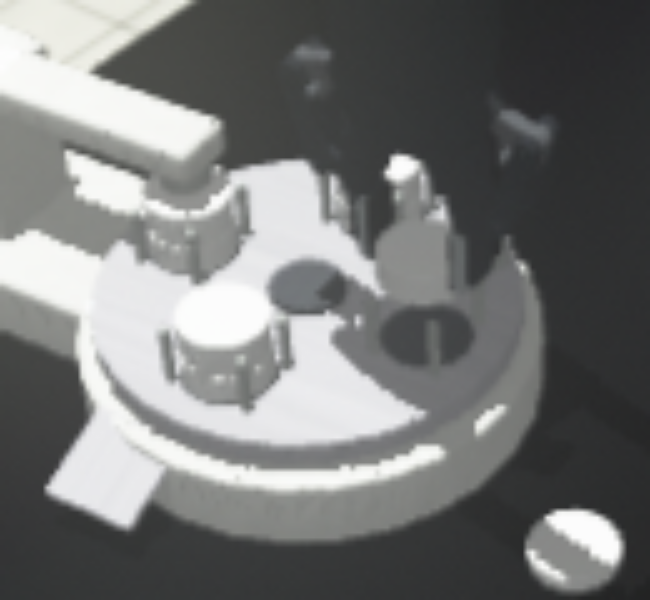

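The side crop shows the base held at (415,260), right above the empty nest at (428,335). Before inserting, I'll check its tilt from depth.

Run:
```python
from h import *
f=cam("side");P=pts(f);m=np.zeros((400,640),bool);m[150:173,294:312]=1
q=P[m];g=f["frame"][m].min(1)
k=(abs(q[:,0]-.5855)<.03)&(abs(q[:,1]+.04)<.03)
q=q[k];g=g[k];print(len(q),np.percentile(q,[5,50,95],axis=0).round(4))
t=q[(q[:,2]>np.percentile(q[:,2],50)-.004)&(g>90)]
A=np.c_[t[:,:2]-[.5855,-.04],np.ones(len(t))];s=np.linalg.lstsq(A,t[:,2],rcond=None);print(len(t),s[0],(A@s[0]-t[:,2]).std())
for v in range(150,174): print(v,[int(round(1000*P[v,u,2])) for u in range(292,314)],[int(f["frame"][v,u].min()) for u in (296,300,303,306)])
```

```text
353 [[ 0.5595 -0.0593  0.0607]
 [ 0.5868 -0.0329  0.1193]
 [ 0.6084 -0.0187  0.1423]]
196 [-0.25311068 -0.05565673  0.12135458] 0.00548095490655121
150 [143, 143, 141, 140, 135, 131, 89, 91, 90, 81, 78, 74, 66, 67, 68, 66, 63, 164, 164, 164, 168, 163] [58, 122, 132, 115]
151 [141, 140, 137, 137, 129, 129, 127, 88, 86, 80, 74, 73, 65, 65, 63, 63, 63, 159, 160, 161, 162, 162] [59, 117, 131, 110]
152 [137, 137, 135, 134, 129, 127, 121, 85, 82, 75, 73, 67, 60, 60, 59, 60, 62, 156, 157, 159, 158, 160] [60, 117, 130, 166]
153 [134, 137, 131, 130, 126, 121, 121, 80, 118, 118, 120, 119, 121, 120, 121, 120, 61, 61, 156, 155, 155, 157] [59, 119, 138, 164]
154 [131, 131, 128, 126, 124, 120, 121, 121, 117, 120, 119, 120, 119, 122, 118, 119, 120, 118, 151, 153, 155, 154] [60, 133, 139, 143]
155 [128, 131, 126, 123, 122, 121, 120, 119, 121, 118, 120, 120, 121, 121, 118, 119, 120, 119, 149, 153, 152, 153] [81, 139, 138, 138]
156 [126, 126, 123, 120, 120, 120, 120, 122, 119, 119, 121, 121, 122, 120, 120, 120, 120, 142, 145, 148, 148, 149] [119, 139, 139, 138]
157 [123, 122, 119, 118, 121, 120, 120, 
[... 1439 characters left out ...]
[60, 60, 61, 59, 62, 104, 105, 107, 108, 110, 109, 107, 110, 108, 108, 109, 106, 104, 106, 59, 109, 60] [153, 138, 140, 138]
169 [58, 96, 92, 61, 63, 61, 63, 104, 105, 107, 107, 107, 106, 107, 105, 104, 105, 60, 61, 59, 61, 62] [126, 137, 139, 138]
170 [750, 94, 94, 61, 59, 62, 60, 61, 62, 61, 60, 103, 105, 101, 61, 60, 64, 63, 61, 61, 60, 63] [114, 122, 114, 110]
171 [61, 90, 89, 62, 60, 60, 60, 61, 62, 63, 60, 61, 59, 62, 63, 61, 59, 64, 61, 62, 61, 62] [114, 102, 81, 77]
172 [60, 88, 88, 61, 61, 58, 61, 62, 63, 59, 61, 59, 62, 61, 60, 60, 62, 59, 62, 61, 63, 60] [115, 80, 71, 69]
173 [58, 84, 85, 84, 59, 61, 62, 61, 61, 61, 61, 63, 63, 63, 60, 60, 60, 61, 62, 62, 61, 61] [115, 71, 70, 71]
```

The top is flat at z≈.120 and the underside at ≈.102, so the base is level. The seated TCP height is ≈.0277. Inserting.

```bash
python3 -m handwheel '[[0.002,-0.002,0.04,0,0,0],[0.002,-0.002,0.08,0,0,0],[0.002,-0.002,0.12,0,0,0],[0.002,-0.002,0.12,0,0,0]]' | grep -E "tcp|contact|finger"
python3 -m handwheel '[[0,0,0.03,0,0,0],[0,0,0.06,0,0,0],[0,0,0.085,0,0,0],[0,0,0.085,0,0,0]]' | grep -E "tcp|contact|finger"
```

```text
tcp_pos: [0.5855, -0.0402, 0.045]
contact_force: [-0.0, -0.7, -0.2]
finger_force: 61.1
tcp_pos: [0.5861, -0.0402, 0.0295]
contact_force: [-0.9, 0.6, 1.3]
finger_force: 61.2
```

```bash
python3 -m handwheel '[[0,0,0.008,0,0,0],[0,0,0.008,0,0,0]]' | grep -E "tcp|contact|finger"
python3 -m handwheel '[[0,0,0,0,0,0],[0,0,0,0,0,0],[0,0,0,0,0,0],[0,0,-0.25,0,0,0],[0,0,-0.5,0,0,0],[0.1,-0.3,-0.5,0,0,0],[0.3,-0.6,-0.5,0,0,0],[0.6,-0.66,-0.5,0,0,0],[0.6,-0.66,-0.5,0,0,0]]' 0.64| grep -E "time|tcp|contact|width"
python3 - <<'E'
from h import *
f=cam("top");P=pts(f);z=P[:,:,2]
w=(f["frame"].min(2)>150)
for n,b,zt in(("nest",(340,168,372,192),.078),("disc",(320,215,358,245),.01),("spacer",(275,220,310,255),.01)):
    m=np.zeros((400,640),bool);m[b[1]:b[3],b[0]:b[2]]=1
    if n=="nest": m&=(z>.070)&(z<.086)
    for c,s,q in blobs(m&w,50,900): print(n,plane(f,c,zt)[0].round(4),s[2:],np.median(P[q][:,2]).round(4))
f=cam("side");P=pts(f);m=np.zeros((400,640),bool);m[165:195,290:320]=1
q=P[m&(abs(P[:,:,2]-.078)<.005)];A=np.c_[q[:,:2]-[.585,-.04],np.ones(len(q))];print(len(q),q.mean(0),np.linalg.lstsq(A,q[:,2],rcond=None)[0])
go([.4534,.1007,.0])
E
```

```text
tcp_pos: [0.5862, -0.0403, 0.0295]
contact_force: [-4.4, 0.5, 9.1]
finger_force: 62.0
time_s: 52.15
tcp_pos: [0.44, 0.067, 0.1277]
contact_force: [-0.9, -0.3, 0.4]
gripper_width: 0.0544
nest [ 0.5852 -0.0381  0.078 ] [ 20  20 320] 0.0773
disc [ 0.4766 -0.0124  0.01  ] [ 15  18 181] 0.0096
90 [ 0.58703309 -0.02480226  0.07781142] [ 0.03052018 -0.04273919  0.07839891]
shift [0.171 0.078 0.639] yaw 96.47
```

Base seated at (.585,-.038), top at z .077, flat. Next, the spacer.

```bash
python3 -m handwheel '[[0.171,0.078,0.2,0,0,0],[0.171,0.078,0.5,0,0,0],[0.171,0.078,0.7,0,0,0],[0.171,0.078,0.8,0,0,0],[0.171,0.078,0.8,0,0,0],[0.171,0.078,0.8,0,0,0]]' | grep -E "tcp|contact"
python3 -m handwheel '[[0,0,0.01,0,0,0],[0,0,0.01,0,0,0]]' | grep -E "tcp|contact"
python3 -m handwheel '[[0,0,0.008,0,0,0],[0,0,0.008,0,0,0]]' | grep -E "tcp|contact"
python3 -m handwheel '[[0,0,0.005,0,0,0],[0,0,0.005,0,0,0]]' | grep -E "tcp|contact"
```

```text
tcp_pos: [0.4549, 0.0995, -0.0315]
contact_force: [-0.9, -0.4, 0.7]
tcp_pos: [0.4541, 0.1001, -0.0336]
contact_force: [0.5, -0.4, 0.4]
tcp_pos: [0.4533, 0.1002, -0.036]
contact_force: [0.1, 0.5, 0.2]
tcp_pos: [0.4533, 0.1001, -0.0371]
contact_force: [-0.6, -1.0, -0.2]
```

```bash
python3 -m handwheel '[[0,0,0,0,0,0],[0,0,0,0,0,0],[0,0,0,0,0,0]]' 0.45 50| grep -E "tcp|width|finger|contact"
python3 -m handwheel '[[0,0,-0.2,0,0,0],[0,0,-0.5,0,0,0],[0,0,-0.8,0,0,0],[0,0,-0.83,0,0,0],[0,0,-0.83,0,0,0]]' | grep -E "tcp|width|finger|rot"
python3 - <<'E'
from h import *
go([.5853,-.0398,.125])
f=cam("side");P=pts(f);tcp=ctrl.observe()["tcp_pos"]
q=P.reshape(-1,3);d=np.linalg.norm(q[:,:2]-tcp[:2],axis=1)
k=(d<.024)&(abs(q[:,2]-tcp[2]-.045)<.012)&(f["frame"].min(2).ravel()>85);t=q[k]
print(len(t),np.percentile(t,[5,50,95],axis=0).round(4),tcp)
cv2.imwrite("pics/s8.png",cv2.resize(f["frame"][130:280,220:380,::-1],None,fx=4,fy=4))
E
```

```text
tcp_pos: [0.4543, 0.1003, -0.0359]
contact_force: [-0.1, -0.1, 4.9]
gripper_width: 0.0436
finger_force: 52.9
tcp_pos: [0.4534, 0.1001, 0.1289]
eef_rot: [180.0, 0.0, 96.4]
gripper_width: 0.0435
finger_force: 51.1
shift [-0.768  0.578  0.02 ] yaw 96.35 
220 [[0.4346 0.0819 0.1666]
 [0.4564 0.1079 0.1745]
 [0.4705 0.12   0.1767]] [0.45245449 0.10003419 0.12742572]
```

View pics/s8.png

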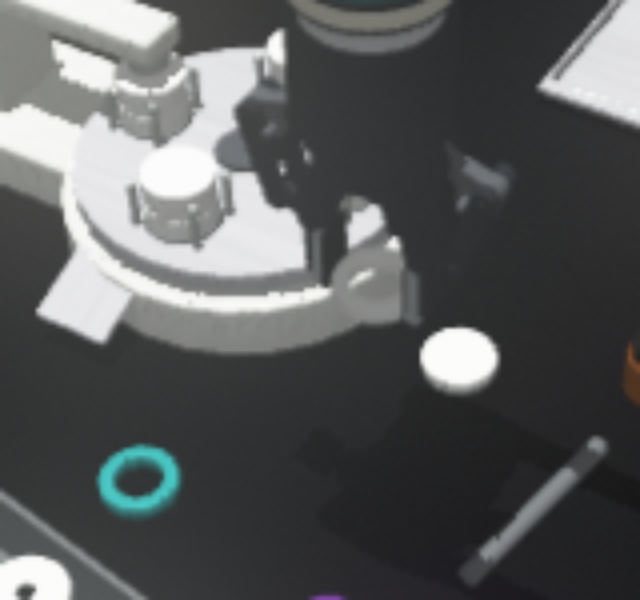

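The side crop shows the spacer held level at (370,285). Moving it to the nest.

```bash
python3 -m handwheel '[[-0.25,0.2,0,0,0,0],[-0.5,0.4,0,0,0,0],[-0.768,0.578,0,0,0,0],[-0.768,0.578,0,0,0,0],[-0.768,0.578,0.15,0,0,0],[-0.768,0.578,0.28,0,0,0],[-0.768,0.578,0.28,0,0,0],[-0.768,0.578,0.28,0,0,0]]' | grep -E "tcp|finger|width"
python3 -c "
from h import *
go([.5853,-.04,.0408])"
```

```text
tcp_pos: [0.585, -0.0391, 0.073]
gripper_width: 0.0436
finger_force: 51.1
shift [-0.005  0.001  0.161] yaw 96.39
```

```bash
python3 -m handwheel '[[-0.004,0,0.03,0,0,0],[-0.004,0,0.06,0,0,0],[-0.004,0,0.09,0,0,0],[-0.004,0,0.12,0,0,0],[-0.004,0,0.155,0,0,0],[-0.004,0,0.155,0,0,0]]' | grep -E "tcp|contact|finger"
python3 -m handwheel '[[0,0,0.008,0,0,0],[0,0,0.008,0,0,0]]' | grep -E "tcp|contact|finger"
```

```text
tcp_pos: [0.5856, -0.0406, 0.0421]
contact_force: [-0.4, -0.5, 1.5]
finger_force: 51.5
tcp_pos: [0.5857, -0.0407, 0.0421]
contact_force: [-3.5, -0.3, 7.6]
finger_force: 52.3
```

```bash
python3 -m handwheel '[[0,0,0,0,0,0],[0,0,0,0,0,0],[0,0,0,0,0,0],[0,0,-0.2,0,0,0],[0,0,-0.42,0,0,0],[0.2,-0.3,-0.42,0,0,0],[0.5,-0.6,-0.42,0,0,0],[0.8,-0.66,-0.42,0,0,0],[0.8,-0.66,-0.42,0,0,0],[0.8,-0.66,-0.42,0,0,0]]' 0.64| grep -E "time|tcp|contact|width"
python3 - <<'E'
from h import *
f=cam("top");P=pts(f);z=P[:,:,2]
w=(f["frame"].min(2)>150)
for n,b,zt in(("nest",(340,168,372,192),.088),("disc",(320,215,358,245),.01)):
    m=np.zeros((400,640),bool);m[b[1]:b[3],b[0]:b[2]]=1
    if n=="nest": m&=(z>.070)&(z<.096)
    for c,s,q in blobs(m&w,50,900): print(n,plane(f,c,zt)[0].round(4),s[2:],np.percentile(P[q][:,2],[10,50,90]).round(4))
go([.4722,-.0063,-.035])
E
```

```text
time_s: 58.05
tcp_pos: [0.4357, 0.1051, 0.1245]
contact_force: [-0.7, -0.1, 0.7]
gripper_width: 0.0547
nest [ 0.5838 -0.0388  0.088 ] [ 24  19 359] [0.0764 0.0851 0.0898]
disc [ 0.4722 -0.0063  0.01  ] [ 20  20 307] [0.0054 0.0093 0.0124]
shift [-0.568  0.115  0.798] yaw 96.46
```

```bash
python3 -m handwheel '[[-0.25,0.05,0,0,0,0],[-0.5,0.1,0,0,0,0],[-0.568,0.115,0.2,0,0,0],[-0.568,0.115,0.5,0,0,0],[-0.568,0.115,0.7,0,0,0],[-0.568,0.115,0.785,0,0,0],[-0.568,0.115,0.785,0,0,0],[-0.568,0.115,0.785,0,0,0]]' | grep -E "tcp|contact"
python3 -m handwheel '[[0,0,0.01,0,0,0],[0,0,0.01,0,0,0]]' | grep -E "tcp|contact"
python3 -m handwheel '[[0,0,0.01,0,0,0],[0,0,0.01,0,0,0]]' | grep -E "tcp|contact"
python3 -m handwheel '[[0,0,0.006,0,0,0],[0,0,0.006,0,0,0]]' | grep -E "tcp|contact"
python3 -m handwheel '[[0,0,0,0,0,0],[0,0,0,0,0,0],[0,0,0,0,0,0]]' 0.45 50| grep -E "tcp|width|finger|contact"
```

```text
tcp_pos: [0.474, -0.007, -0.0306]
contact_force: [0.3, 0.8, 0.6]
tcp_pos: [0.4727, -0.0065, -0.0336]
contact_force: [0.8, -0.1, -0.8]
tcp_pos: [0.4718, -0.0064, -0.0367]
contact_force: [-0.2, -0.2, -0.2]
tcp_pos: [0.4719, -0.0065, -0.0379]
contact_force: [0.4, 0.7, 0.7]
tcp_pos: [0.4731, -0.0067, -0.036]
contact_force: [-1.8, 0.0, 8.5]
gripper_width: 0.0435
finger_force: 54.0
```

```bash
python3 -m handwheel '[[0,0,-0.2,0,0,0],[0,0,-0.5,0,0,0],[0,0,-0.8,0,0,0],[0,0,-0.83,0,0,0],[0,0,-0.83,0,0,0]]' | grep -E "tcp|width|finger|rot"
python3 - <<'E'
from h import *
go([.5853,-.04,.125])
f=cam("side");P=pts(f);tcp=ctrl.observe()["tcp_pos"]
q=P.reshape(-1,3);d=np.linalg.norm(q[:,:2]-tcp[:2],axis=1)
k=(d<.022)&(abs(q[:,2]-tcp[2]-.045)<.015)&(f["frame"].min(2).ravel()>85);t=q[k]
print(len(t),np.percentile(t,[2,5,25,50,75,95],axis=0).round(4)[:,2],tcp)
t=t[abs(t[:,2]-np.percentile(t[:,2],70))<.004];A=np.c_[t[:,:2]-tcp[:2],np.ones(len(t))];print(np.linalg.lstsq(A,t[:,2],rcond=None)[0])
E
```

```text
tcp_pos: [0.472, -0.0065, 0.1283]
eef_rot: [180.0, 0.0, 96.4]
gripper_width: 0.0437
finger_force: 51.0
shift [-0.229  0.545  0.017] yaw 96.35 
240 [0.1665 0.1675 0.1738 0.1748 0.1755 0.1766] [ 0.47101462 -0.00634784  0.12675808]
[ 0.00073268 -0.01598039  0.17492716]
```

```bash
python3 -m handwheel '[[-0.1,0.25,0,0,0,0],[-0.2,0.5,0,0,0,0],[-0.232,0.545,0,0,0,0],[-0.232,0.545,0.12,0,0,0],[-0.232,0.545,0.23,0,0,0],[-0.232,0.545,0.23,0,0,0],[-0.232,0.545,0.23,0,0,0]]' | grep -E "tcp|finger|width"
python3 -c "
from h import *
go([.5855,-.0403,.051])"
```

```text
tcp_pos: [0.5849, -0.0404, 0.0822]
gripper_width: 0.0439
finger_force: 51.1
shift [0.    0.003 0.156] yaw 96.36
```

```bash
python3 -m handwheel '[[0,0.003,0.03,0,0,0],[0,0.003,0.06,0,0,0],[0,0.003,0.09,0,0,0],[0,0.003,0.12,0,0,0],[0,0.003,0.15,0,0,0],[0,0.003,0.15,0,0,0]]' | grep -E "tcp|contact|finger"
python3 -m handwheel '[[0,0,0.008,0,0,0],[0,0,0.008,0,0,0]]' | grep -E "tcp|contact|finger"
```

```text
tcp_pos: [0.5861, -0.0405, 0.0522]
contact_force: [0.4, -0.2, 1.1]
finger_force: 51.2
tcp_pos: [0.5862, -0.0406, 0.052]
contact_force: [-3.1, 0.5, 5.9]
finger_force: 52.2
```

Seated with contact. I'll release, retreat and inspect.

```bash
python3 -m handwheel '[[0,0,0,0,0,0],[0,0,0,0,0,0],[0,0,0,0,0,0],[0,0,-0.2,0,0,0],[0,0,-0.42,0,0,0],[0,-0.3,-0.42,0,0,0],[0,-0.6,-0.42,0,0,0],[-0.3,-0.8,-0.42,0,0,0],[-0.6,-0.8,-0.42,0,0,0],[-0.6,-0.8,-0.42,0,0,0]]' 0.64| grep -E "time|tcp|contact|width"
python3 - <<'E'
from h import *
f=cam("top");P=pts(f);z=P[:,:,2];m=np.zeros((400,640),bool);m[165:192,340:372]=1
q=P[m&(z>.094)&(z<.104)&(f["frame"].min(2)>150)];print("top",len(q),q.mean(0).round(4))
t=cv2.resize(f["frame"][120:220,290:420,::-1],(520,400))
f=cam("side");P=pts(f);m=np.zeros((400,640),bool);m[150:195,285:325]=1
q=P[m&(abs(P[:,:,2]-.098)<.005)&(f["frame"].min(2)>150)];A=np.c_[q[:,:2]-[.5855,-.04],np.ones(len(q))];print("side",len(q),q.mean(0).round(4),np.linalg.lstsq(A,q[:,2],rcond=None)[0])
s=cv2.resize(f["frame"][140:220,270:340,::-1],(280,400))
cv2.imwrite("pics/end.png",np.hstack([t,s]))
f=cam("top");P=pts(f);m=np.zeros((400,640),bool);m[160:265,140:235]=1
for c,s,b in blobs(m&(f["frame"].min(2)>190),60,900): print("tote",plane(f,c,.04)[0].round(3))
E
```

```text
time_s: 64.03
tcp_pos: [0.4396, -0.1807, 0.1346]
contact_force: [-0.3, -0.4, -0.5]
gripper_width: 0.0546
top 307 [ 0.5859 -0.0412  0.0978]
side 214 [ 0.5844 -0.0407  0.0983] [ 0.02839232 -0.02357963  0.09831439]
tote [0.545 0.388 0.04 ]
tote [0.544 0.28  0.04 ]
tote [0.495 0.332 0.04 ]
tote [0.448 0.397 0.04 ]
tote [0.445 0.292 0.04 ]
```

View pics/end.png

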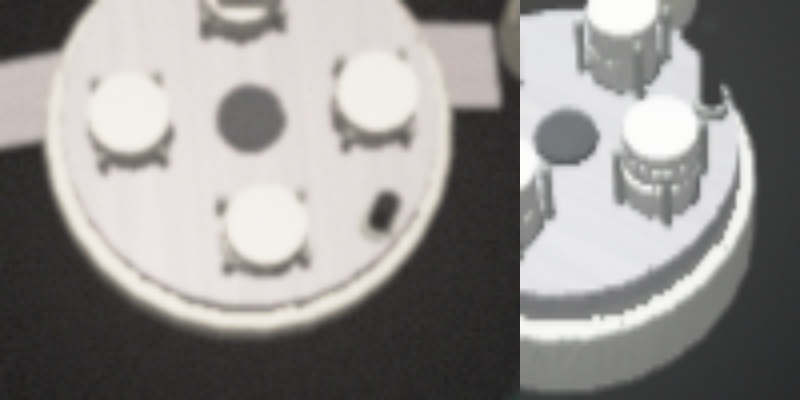

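The stack sits squarely in the front nest at (265,222), with its top at z .098. The handle is at front right (382,212), and all five holders are in the tote. Handing in.

```bash
python3 -c "
from rig import ctrl
print(ctrl.job_done())"
```

```text
the job is handed in; nothing more can be done
None
```

I handed the job in with all five holders in the tote, the dial one station on with the formerly empty nest at the front, and base, spacer and disc stacked squarely in it; no verdict came back.

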